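Load the pickling pot, cover it and start its timer

TASK

Take the lid off the pickling pot and lay it flat in the middle of the white tile, put every casting from the soldering board into the pot, then set the lid back on the pot so that it sits seated and level. With the pot covered, press the green start button of the timer, whose folding display must first be raised off it and at the end be left standing leaned slightly back, at about 105 degrees from closed. Leave everything else on the bench where it is.

Things in the scene. Friction and masses are not known exactly. Their poses are not given: they have to be found in the camera images.
- pot: Small round steel pickling pot, firmly fixed, open on top: outside diameter 150 mm, wall 6 mm (inside diameter 138 mm), 80 mm high, inner floor 6 mm above its underside. Origin: centre of the underside, z up.
- pot_rim (a point): Centre of the pot's mouth, at the height of the rim, 80 mm above the pot's underside.
- lid: Loose dark round lid, about 250 g, at first on the pot: plate 160 mm across, 7 mm thick; under it a tapered plug 10 mm deep (127 to 116 mm across) that fits inside the rim; on top a black round knob, 26 mm across, 41 mm high. Origin: centre of the plug's underside, z up the knob; plate at z = 10 to 17 mm, knob top 58 mm. Seated on the pot, the origin is 10 mm below the rim.
- lid_knob (a point): Grip point on the axis of the lid's knob, 40 mm above the lid's origin and 23 mm above the plate's top; z along the knob.
- tile: Round white ceramic tile, diameter 140 mm, 6 mm thick, fixed flat on the bench: the resting place for the lid. Origin: centre of its underside.
- display (a joint): Angle of the timer's folding display, rad: 0 = folded flat over the start button, growing as it opens like a laptop screen; 1.57 = upright, 2.5 = its stop. The hinge is stiff (about 0.35 N m): the display stays where it is left. It starts nearly shut.
- display_tab (a point): Grip point in the orange tab at the middle of the display's free edge; turns with the display. Tab 24 mm wide (along y, the hinge direction), 10 mm thick (z), sticking out 40 mm beyond the blue panel (to -x); the point is 22 mm beyond the panel's edge, 152 mm from the hinge. Panel 130 mm long, 136 mm wide, 10 mm thick.
- display_hinge (a point): Middle of the hinge line, on the far upper edge of the fixed white timer case (140 x 140 mm); does not turn with the display. x points away from the timer's front, y along the hinge, z up; the shut display reaches to -x. At display angle a the tab's grip point is at x = -0.152 cos a + 0.005 sin a, z = 0.152 sin a + 0.005 cos a (m) in this frame.
- start (a joint): Travel of the timer's start button, m: 0 = up, 0.006 = fully down. Spring: fully down takes about 5 N; pops up when released.
- start_top (a point): Centre of the top face of the green start button (diameter 28 mm), 48 mm above the bench; pressed straight down. The folded display covers it; it lies 84 mm in front of the hinge line.
- casting0: Brass dumb-bell-shaped casting lying flat on the scorched square soldering board (6 mm thick, on the bench), about 110 g: 84 mm long (x), a bar 16 mm wide (y) with a round lobe of 28 mm diameter at each end, 14 mm thick. Origin: centre of the underside. May be absent (None at the start).
- casting1: Copper dumb-bell-shaped casting lying flat on the scorched square soldering board (6 mm thick, on the bench), about 110 g: 84 mm long (x), a bar 16 mm wide (y) with a round lobe of 28 mm diameter at each end, 14 mm thick. Origin: centre of the underside. May be absent (None at the start).
- casting2: Brass dumb-bell-shaped casting lying flat on the scorched square soldering board (6 mm thick, on the bench), about 110 g: 84 mm long (x), a bar 16 mm wide (y) with a round lobe of 28 mm diameter at each end, 14 mm thick. Origin: centre of the underside. May be absent (None at the start).
- casting3: Copper dumb-bell-shaped casting lying flat on the scorched square soldering board (6 mm thick, on the bench), about 110 g: 84 mm long (x), a bar 16 mm wide (y) with a round lobe of 28 mm diameter at each end, 14 mm thick. Origin: centre of the underside. May be absent (None at the start).
- flux_jar: Glass jar with blue cap, 60 mm across, 75 mm high. Not part of the job. Origin about the middle of the underside.
- cup: White plastic cup, 72 mm across, 85 mm high. Not part of the job. Origin about the middle of the underside.
- powder_jar: White jar with yellow cap, 64 mm across, 85 mm high. Not part of the job. Origin about the middle of the underside.
- firebrick: Pale firebrick, 60 x 115 x 50 mm. Not part of the job. Origin about the middle of the underside.
- brush: Brush lying on the bench, 170 mm long. Not part of the job. Origin about the middle of the underside.
- driver: Spatula lying on the bench, 190 mm long. Not part of the job. Origin about the middle of the underside.
- pliers: Red-handled pliers lying on the bench, about 145 mm long. Not part of the job. Origin about the middle of the underside.
There are look-alikes about, which are no part of the job. What is shaped like the casting0 but grey or pink is not meant. Leave any grey look-alike of the casting3 alone.

How it is judged:
By the outcome, as a careful person would: the job done as asked, in the order asked, and still so for the second after the job is handed in, with the robot touching nothing.
Of casting0, casting1, casting2, casting3 only 2 to 4 are there at a start; the rules pass over those that are not, and their reading is None.
At some moment in a run one of casting0, casting1, casting2, casting3 may be knocked a few centimetres aside while the robot is not near it.
Once in a run the grip may slacken for a moment while it holds something.
It also fails if it takes over 210 s, if anything falls off the work surface, if the arm or the gripper's body presses on something with over 40 N, if the wrist force passes 120 N, or if a joint passes its speed limit or range.

ROBOT

A 6-joint arm with a two-finger parallel gripper is mounted at the origin on the work surface. World frame = base frame: x ahead of the robot, y to its left, z up, the work surface at z = 0. Lengths are in mm, angles in rad, forces in N, time in s.
With the tool pointing down it reaches from about 400 to 825 mm from the base axis. Payload 7 kg.
Tool frame: the origin (TCP) lies at the very end of the fingers, on their centre line; the grasp point (between the pads) lies 19 mm behind it; z points along the fingers, y is the direction in which the jaws open and shut (so a half turn about z gives the same grasp; the last joint's range is limited). The gripper opens to 88 mm and grips with 3 to 60 N. Pads are 19 mm wide; open, the fingers measure 130 mm over their backs; the gripper's body (78 mm by 193 mm) begins 47 mm behind the grasp point.
Start: joints at [1.575, 0.359, 0.012, 0, -1.224, -0.288], TCP at [189.013, 647.973, 192.761] pointing down, gripper open.
Joint ranges: [-3.07, 3.07], [-1.43, 2.12], [-1.02, 1.25], [-3.03, 1.67], [-3.05, -0], [-3.03, 3.03]. Speed limits (rad/s): [2.39, 2.39, 3.01, 3.14, 3.14, 3.14].

INTERFACE

Orientations are given as a unit quaternion [x, y, z, w].
In Python, from plant import bot gives the robot as it stands. Calls block until the motion is done:
- bot.move_ptp(position, orientation): joint-space move of the TCP to a pose.
- bot.line_to(position, velocity=150, ori=None): straight line of the TCP; ori=None keeps the orientation; velocity is the mean speed in mm/s.
- bot.move_joints(angles): joint-space move.
- bot.move_gripper(opening, force=None): finger opening in mm; force is the grip in N (None keeps the last); returns when the fingers have stopped.
- bot.pause(seconds).
- bot.solve_ik(position, orientation): joint angles nearest the present ones, or None.
- bot.read_state(): the state.
- bot.camera(name): name is "scene" or "top"; returns the picture (420x560x3 uint8, red, green, blue); there is no depth.
- bot.get_calibration(name): a dict with "fx", "fy", "cx", "cy" (pixels), "distortion" ([k1, k2, p1, p2, k3] as OpenCV has them; the pictures are not rectified), "view" (4x4, takes a point from world to camera coordinates). Camera axes: x right, y up, looking along -z (the intrinsics and any distortion apply to the point x, -y, -z); pixel columns grow to the right and rows downward; lengths in mm; the calibration is good to about 2 mm. A picture is of the moment at which its call begins. get_calibration takes no time and is no camera call.
A pose or a line that the arm cannot do raises bot.Unreachable and nothing moves.
- bot.close_job(): hands the job in, once; it reports no verdict.
The state is a dict: "t": time; "joint_pos": joint angles; "qvel": joint speeds; "tau": joint torques, N m; "tcp_pos": TCP position; "eef_rot": TCP orientation; "contact_force": force on the tool from outside, world axes, zero at the start; "moment": the same for the moment, N m; "width": finger opening in mm.
Only numpy, scipy, OpenCV 4.12 (cv2) and the standard library are available. Lean on these libraries where they do the work, as an engineer would, in place of code of your own. Each camera call takes 0.05 s, during which the arm holds its last target.

## Working session

There is one attempt and no reset: what is moved stays moved. The work goes in short steps, each a Python script; the robot and the scene stay as the last script left them, time stands still between calls to the robot, and variables do not carry over. Pictures are saved under pics/ and viewed, and the job is handed in when it is done.

```bash
ls; mkdir -p pics; python3 - <<'E'
from plant import bot
import cv2
for n in ("scene","top"):
    im=bot.camera(n); cv2.imwrite(f"pics/{n}0.png",im[:,:,::-1])
    c=bot.get_calibration(n); print(n,c)
print(bot.read_state())
E
```

```text
pics
scene {'fx': 527.1528061829309, 'fy': 527.1528061829309, 'cx': 272.1720441507741, 'cy': 210.55531188274563, 'distortion': array([0.00010571, 0.        , 0.        , 0.        , 0.        ]), 'view': array([[-1.81341695e-01,  9.83302404e-01,  1.52174907e-02,
         4.89018192e+01],
       [-6.51590383e-01, -1.31728214e-01,  7.47045950e-01,
         2.62706447e+02],
       [ 7.36576651e-01,  1.25555008e-01,  6.64598207e-01,
        -2.08778710e+03],
       [ 0.00000000e+00,  0.00000000e+00,  0.00000000e+00,
         1.00000000e+00]])}
top {'fx': 471.76438374730014, 'fy': 471.76438374730014, 'cx': 280.62197686462656, 'cy': 209.88902925937938, 'distortion': array([-0.02204918,  0.        ,  0.        ,  0.        ,  0.        ]), 'view': array([[-2.80096319e-02, -9.99568929e-01, -8.79869611e-03,
         5.93979837e+01],
       [ 9.93718514e-01, -2.87975927e-02,  1.08139790e-01,
        -5.43458072e+02],
       [-1.08346556e-01, -5.71447150e-03,  9.94096760e-01,
        -1.37503146e+03],
       [ 0.00000000e+00,  0.00000000e+00,  0.00000000e+00,
         1.00000000e+00]])}
{'t': 0.1, 'joint_pos': array([ 1.57508149e+00,  3.59353285e-01,  1.11462360e-02, -3.06759184e-04,
       -1.22412135e+00, -2.88107802e-01]), 'qvel': array([ 6.00287198e-04, -1.17240589e-03, -2.53934021e-04,  1.92168530e-03,
       -2.51772710e-05, -2.19491197e-03]), 'tau': array([-2.76728402e-03, -5.84166241e+01,  2.93752223e+01,  7.01568246e+00,
        1.01747538e-02, -5.72228737e-05]), 'tcp_pos': array([188.90824812, 647.50592746, 191.89031302]), 'eef_rot': array([ 9.89939787e-01, -1.41487136e-01, -3.10832501e-05,  7.78871319e-04]), 'contact_force': array([-1.10105197,  1.1367984 ,  0.23081044]), 'moment': array([ 0.06388523, -0.02308217, -0.00176527]), 'width': 87.38904958226541}
```

View pics/scene0.png

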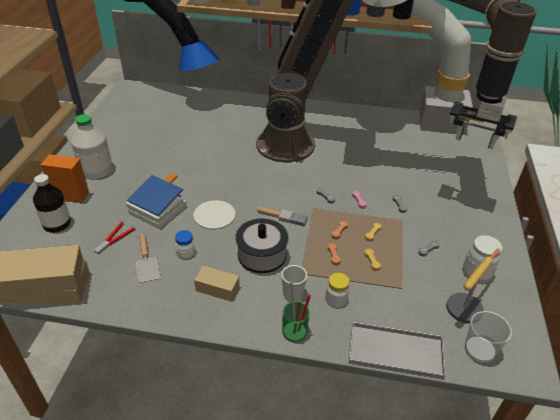

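View pics/top0.png

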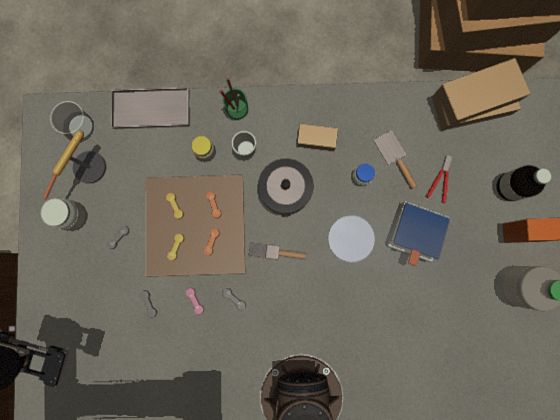

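Top view: the castings on the board are brass at (175,206) and (176,247), and copper at (213,205) and (211,242). The look-alikes lie off the board: grey at (119,237), (150,303) and (234,298), and pink at (195,301). The pot and lid are at (286,186), the tile at (352,239), and the timer at (420,230) with its orange tab at (411,257). I'll do the close crop and the measurements next.

```bash
cat > h.py <<'E'
import numpy as np, cv2
from plant import bot
from scipy.spatial.transform import Rotation as R
CAL={n:bot.get_calibration(n) for n in ("scene","top")}
def ray(n,px):
    c=CAL[n];K=np.array([[c["fx"],0,c["cx"]],[0,c["fy"],c["cy"]],[0,0,1.]])
    p=cv2.undistortPoints(np.array(px,float).reshape(-1,1,2),K,c["distortion"]).reshape(-1,2)
    d=np.c_[p[:,0],-p[:,1],-np.ones(len(p))]
    V=c["view"];Rm=V[:3,:3]
    return -Rm.T@V[:3,3], d@Rm
def plane(n,px,z):
    o,d=ray(n,px); s=(z-o[2])/d[:,2]; return o+d*s[:,None]
def proj(n,P):
    c=CAL[n];V=c["view"];P=np.array(P,float).reshape(-1,3)
    q=P@V[:3,:3].T+V[:3,3]; q=q*[1,-1,-1]
    K=np.array([[c["fx"],0,c["cx"]],[0,c["fy"],c["cy"]],[0,0,1.]])
    return cv2.projectPoints(q.reshape(-1,1,3),np.zeros(3),np.zeros(3),K,c["distortion"])[0].reshape(-1,2)
def tri(p1,p2):
    (o1,d1),(o2,d2)=ray("scene",p1),ray("top",p2)
    d1=d1[0];d2=d2[0]
    s=np.linalg.lstsq(np.c_[d1,-d2],o2-o1,rcond=None)[0]
    a,b=o1+s[0]*d1,o2+s[1]*d2
    return (a+b)/2,np.linalg.norm(a-b)
def save(im,name,box=None,k=1):
    if box: x0,y0,x1,y1=box; im=im[y0:y1,x0:x1]
    cv2.imwrite("pics/"+name,cv2.resize(im[:,:,::-1],None,fx=k,fy=k,interpolation=cv2.INTER_CUBIC))
def down(yaw): # jaw (tool y) direction at angle yaw from world x; tool z down
    y=np.array([np.cos(yaw),np.sin(yaw),0]);z=np.array([0,0,-1.]);x=np.cross(y,z)
    return R.from_matrix(np.c_[x,y,z]).as_quat()
def hsv(im): return cv2.cvtColor(im,cv2.COLOR_RGB2HSV)
def blobs(mask,amin=20):
    n,l,s,c=cv2.connectedComponentsWithStats(mask.astype(np.uint8))
    return [(c[i],s[i],(l==i)) for i in range(1,n) if s[i,4]>=amin]
def castings(im=None,box=(148,178,243,274)):
    im=bot.camera("top") if im is None else im
    H=hsv(im); m=(H[...,1]>135)&(H[...,2]>120)&(H[...,0]<35)
    k=np.zeros_like(m); x0,y0,x1,y1=box; k[y0:y1,x0:x1]=1
    out=[]
    for c,s,b in blobs(m&k,40):
        ys,xs=np.nonzero(b); P=plane("top",np.c_[xs,ys],15)[:,:2]
        mu=P.mean(0); w,v=np.linalg.eigh(np.cov((P-mu).T)); a=v[:,1]
        t=(P-mu)@a; 
        mid=mu+a*(t.max()+t.min())/2
        hue=np.median(H[b][:,0])
        out.append(dict(px=c.round(1),xy=mid,mu=mu,yaw=np.arctan2(a[1],a[0]),len=np.ptp(t),n=s[4],hue=hue))
    return out
E
python3 - <<'E'
from h import *
s=bot.camera("scene");t=bot.camera("top")
save(t,"c_board.png",(100,160,260,320),4)
save(t,"c_timer.png",(310,190,460,275),5)
save(s,"c_stimer.png",(110,160,240,235),6)
save(s,"c_spot.png",(225,210,325,280),6)
for c in castings(t): print(c)
E
```

```text
{'px': array([212.9, 203.9]), 'xy': array([569.04055967, 247.20381313]), 'mu': array([570.57164138, 247.7202415 ]), 'yaw': np.float64(-2.8162795789404154), 'len': np.float64(80.10946973456693), 'n': np.int32(107), 'hue': np.float64(11.0)}
{'px': array([173.5, 204.7]), 'xy': array([568.52655285, 366.10716417]), 'mu': array([571.68138604, 367.31627913]), 'yaw': np.float64(-2.7756018483577884), 'len': np.float64(78.12597961098606), 'n': np.int32(88), 'hue': np.float64(22.0)}
```

View pics/c_board.png

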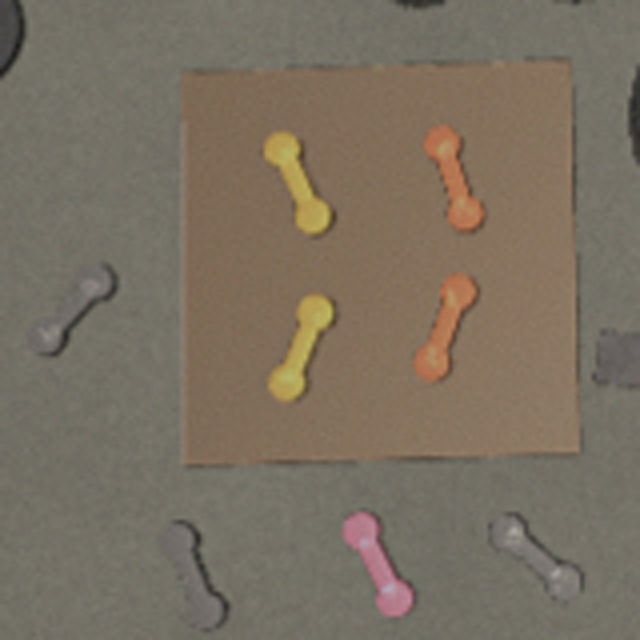

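View pics/c_timer.png

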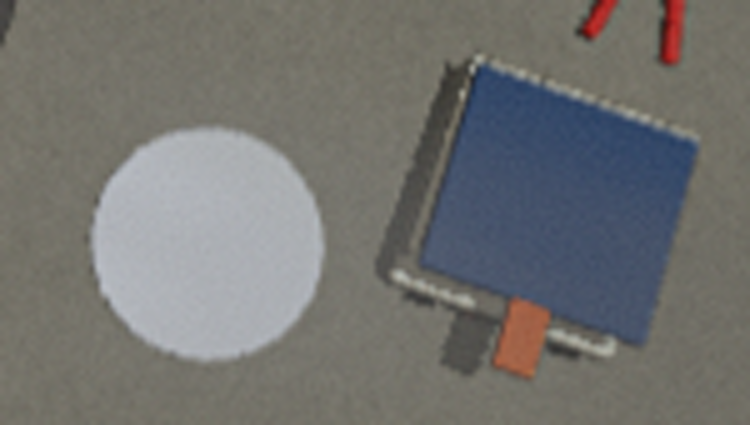

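View pics/c_stimer.png

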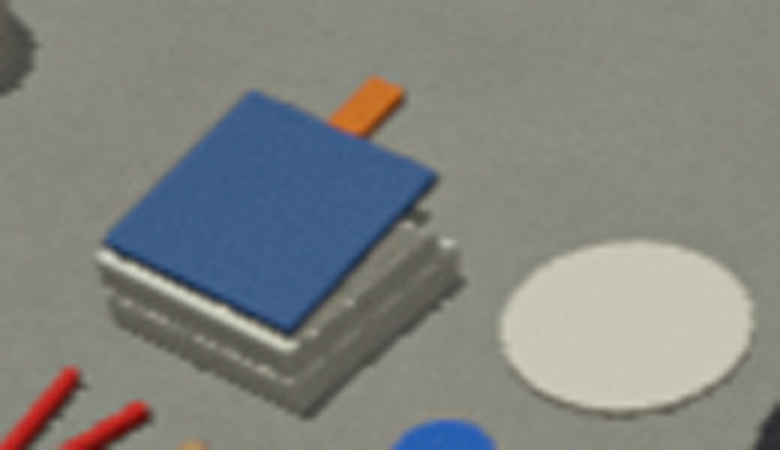

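View pics/c_spot.png

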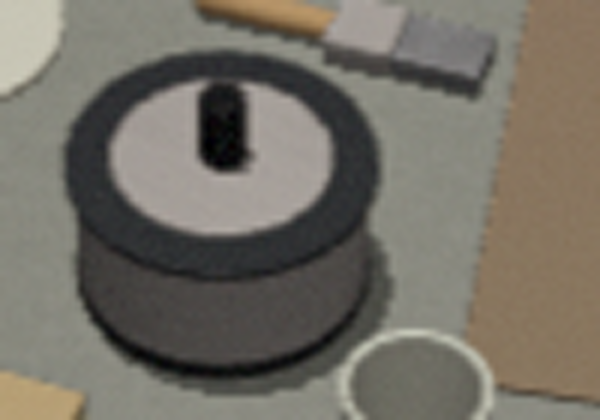

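Close crop: the four bright yellow and orange castings are on the board, and the grey and pink ones are all off it. Next I'll measure the lid, tile and display.

```bash
sed -i 's/(H\[...,1\]>135)&(H\[...,2\]>120)&(H\[...,0\]<35)/(H[...,1]>125)\&(H[...,2]>140)\&(H[...,0]<35)/' h.py
python3 - <<'E'
from h import *
s=bot.camera("scene");t=bot.camera("top")
H=hsv(t);Hs=hsv(s)
print([H[y,x] for x,y in((170,199),(178,215),(175,250),(180,237),(211,242),(208,250),(214,232),(190,225),(228,220))])
for c in castings(t): print(c)
def big(mask,box):
    k=np.zeros_like(mask);x0,y0,x1,y1=box;k[y0:y1,x0:x1]=1
    return max(blobs(mask&k,5),key=lambda b:b[1][4])
# tile
b=big((H[...,1]<60)&(H[...,2]>140),(320,205,385,275)); ys,xs=np.nonzero(b[2]); P=plane("top",np.c_[xs,ys],6); print("tile top",P.mean(0),np.ptp(P,axis=0),b[1])
b=big((Hs[...,1]<60)&(Hs[...,2]>170),(185,190,245,235)); ys,xs=np.nonzero(b[2]); P=plane("scene",np.c_[xs,ys],6); print("tile scene",P.mean(0),np.ptp(P,axis=0),b[1])
# lid: dark
b=big(H[...,2]<75,(250,150,322,220)); cs,_=cv2.findContours(b[2].astype(np.uint8),0,1);c=max(cs,key=len)
P=plane("top",c.reshape(-1,2),87); A=np.c_[2*P[:,:2],np.ones(len(P))]; x=np.linalg.lstsq(A,(P[:,:2]**2).sum(1),rcond=None)[0]; r=np.sqrt(x[2]+x[0]**2+x[1]**2);print("lid top",x[:2],r,b[1])
kt=big(H[...,2]<60,(277,175,296,195));print("knob top px",kt[0],kt[1],plane("top",[kt[0]],118))
ks=big(Hs[...,2]<40,(255,220,272,242));print("knob scene px",ks[0],ks[1], plane("scene",[ks[0]],110))
# display
for n,h,box in(("top",H,(380,195,460,275)),("scene",Hs,(118,165,195,230))):
    b=big((h[...,0]>100)&(h[...,0]<125)&(h[...,1]>90),box); cs,_=cv2.findContours(b[2].astype(np.uint8),0,1);c=max(cs,key=len)
    ap=cv2.approxPolyDP(c,4,True).reshape(-1,2);print(n,"blue",ap.tolist(),b[1])
    o=big((h[...,0]<18)&(h[...,1]>110),box);print("tab",o[0],o[1],cv2.boxPoints(cv2.minAreaRect(np.argwhere(o[2])[:,::-1].astype(np.float32))).round(1).tolist())
E
```

```text
[array([ 24, 128, 182], dtype=uint8), array([ 23, 135, 182], dtype=uint8), array([ 26, 125, 184], dtype=uint8), array([ 25, 131, 181], dtype=uint8), array([ 12, 132, 182], dtype=uint8), array([ 17, 114, 175], dtype=uint8), array([ 11, 134, 179], dtype=uint8), array([ 15,  80, 131], dtype=uint8), array([ 15,  76, 137], dtype=uint8)]
{'px': array([174. , 205.5]), 'xy': array([569.99873407, 365.93253089]), 'mu': array([569.38067879, 365.6516862 ]), 'yaw': np.float64(-2.7150852209299576), 'len': np.float64(81.10191526107945), 'n': np.int32(156), 'hue': np.float64(23.0)}
{'px': array([213.1, 204.5]), 'xy': array([569.98201671, 247.59876989]), 'mu': array([568.85723936, 247.23194432]), 'yaw': np.float64(-2.8263374943267845), 'len': np.float64(80.13938056604096), 'n': np.int32(146), 'hue': np.float64(11.0)}
{'px': array([210.9, 241.1]), 'xy': array([457.76573035, 255.47827426]), 'mu': array([458.79649395, 255.07053691]), 'yaw': np.float64(2.7649125842317788), 'len': np.float64(80.09367017115319), 'n': np.int32(148), 'hue': np.float64(11.0)}
{'px': array([175.1, 245.8]), 'xy': array([446.234
[... 588 characters left out ...]
4  28.43306978 118.        ]]
knob scene px [261.6025641  230.79487179] [259 224   7  14  78] [[614.98123417  30.21427839 110.        ]]
top blue [[405, 204], [400, 227], [415, 229], [414, 233], [418, 229], [415, 237], [426, 232], [427, 238], [428, 229], [443, 237], [447, 218]] [399 203  50  36 986]
tab [413.99122807 257.12280702] [409 250  11  15 114] [[408.20001220703125, 262.6000061035156], [412.0, 249.39999389648438], [419.79998779296875, 251.6999969482422], [416.0, 264.8999938964844]]
scene blue [[152, 175], [128, 200], [159, 214], [181, 188]] [ 128  175   54   40 1176]
tab [170.93243243 177.44594595] [165 173  12  10  74] [[164.5, 179.5], [173.0, 171.0], [177.5, 175.5], [169.0, 184.0]]
```

```bash
python3 - <<'E'
from h import *
s=bot.camera("scene");t=bot.camera("top")
def quad(im,box):
    h=hsv(im);m=(h[...,0]>98)&(h[...,0]<128)&(h[...,1]>75)
    k=np.zeros_like(m);x0,y0,x1,y1=box;k[y0:y1,x0:x1]=1
    b=max(blobs(m&k,5),key=lambda b:b[1][4]);ys,xs=np.nonzero(b[2])
    hull=cv2.convexHull(np.c_[xs,ys].astype(np.int32)).reshape(-1,2)
    q=cv2.minAreaRect(hull); ap=cv2.approxPolyN(hull.reshape(-1,1,2),4) if hasattr(cv2,'approxPolyN') else None
    print(b[1],ap.reshape(-1,2).tolist()); return
quad(t,(385,197,455,265));quad(s,(118,165,195,230))
T={'h+':(405,202.4),'h-':(449.6,217.4),'f-':(438.7,259.2),'f+':(394.2,242.7)}
S={'h+':(158.5,215),'h-':(127.5,200.6),'f-':(152,175.3),'f+':(182.7,189.5)}
P={}
for k in T: P[k],g=tri(S[k],T[k]); print(k,P[k].round(1),round(g,1))
print([np.linalg.norm(P[a]-P[b]).round(1) for a,b in(('h+','h-'),('f+','f-'),('h+','f+'),('h-','f-'))])
tt=tri((171,177.4),(414,257.1));print("tab",tt)
print('lid scene rim');h=hsv(s)
m=(h[...,2]<75);k=np.zeros_like(m);k[215:258,232:292]=1
save(s,"c_x.png",(225,210,325,280),6)
ext=np.array([[65,165],[378,160],[222,52],[222,278]])/6+[225,210]-.4
Q=plane("scene",ext,87);print(Q.round(1),Q[:2].mean(0),Q[2:].mean(0))
E
```

```text
[ 397  203   52   55 1789] [[437, 259], [394, 241], [405, 202], [449, 218]]
[ 128  175   54   41 1178] [[158, 215], [127, 200], [152, 175], [183, 189]]
h+ [ 553.2 -319.1   56. ] 2.8
h- [ 505.1 -445.    55.4] 6.5
f- [ 385.3 -400.1   76. ] 4.0
f+ [ 435.8 -275.6   74.2] 5.3
[np.float64(134.8), np.float64(134.3), np.float64(126.5), np.float64(129.5)]
tab (array([ 393.43032675, -328.20515845,   84.20506664]), np.float64(3.2932325168687417))
lid scene rim
[[633.4 -45.5  87. ]
 [599.3 106.3  87. ]
 [536.6  14.6  87. ]
 [693.6  46.   87. ]] [616.35675521  30.42432193  87.        ] [615.09448018  30.2735017   87.        ]
```

The measurements agree with the given sizes: lid radius 80, tile 138 across, panel edges about 134 x 128. The cameras differ by 3–5 mm in x, so I'll check with the gripper hovering over the knob.

```bash
python3 - <<'E'
from h import *
st=bot.read_state();p=st["tcp_pos"]
bot.line_to([p[0],p[1],260])
q=down(0)
for yaw in(0,np.pi):
    j=bot.solve_ik([607,30,200],down(yaw));print(yaw,j)
j0=bot.solve_ik([607,30,200],down(0));j1=bot.solve_ik([607,30,200],down(np.pi))
yaw=0 if j1 is None or (j0 is not None and abs(j0[5])<abs(j1[5])) else np.pi
bot.move_ptp([607,30,200],down(yaw));print(yaw)
bot.line_to([607,30,145],100)
save(bot.camera("top"),"k_top.png",(240,130,340,230),6);save(bot.camera("scene"),"k_sc.png",(215,180,315,270),6)
s=bot.read_state();print(s["tcp_pos"],s["contact_force"],s["t"],s["width"])
print(proj("top",[s["tcp_pos"]]),proj("scene",[s["tcp_pos"]]))
E
```

```text
0 [ 0.37046686  0.24451375 -0.13248191  0.         -1.19380067  2.77112579]
3.141592653589793 [ 0.37046686  0.24451375 -0.13248191  0.         -1.19380067 -0.37046686]
3.141592653589793
[607.6220665   30.16083358 145.91368084] [-1.22133873 -0.19727063  0.69976488] 4.4417 87.67727500555763
[[284.60661113 182.4957964 ]] [[262.10207764 220.20591663]]
```

View pics/k_top.png

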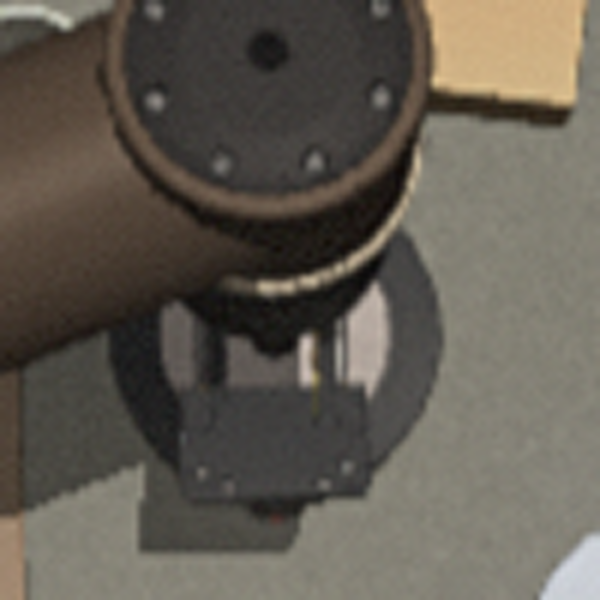

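View pics/k_sc.png

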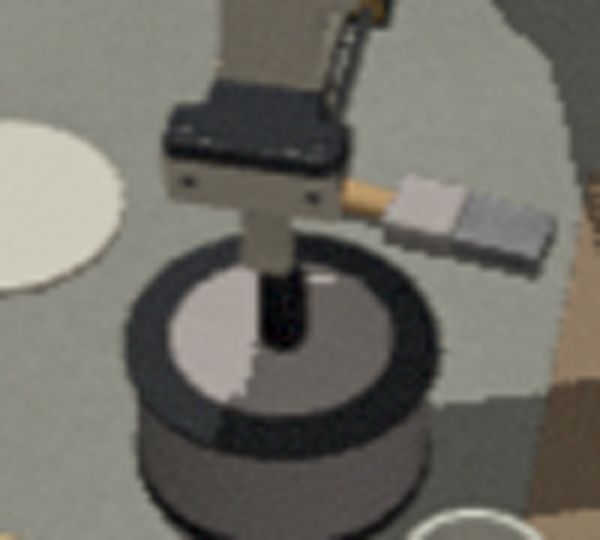

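The fingers straddle the knob (scene crop: finger at about (270,240), knob at (283,310)), which agrees with the projection. Descending to grip.

```bash
python3 - <<'E'
from h import *
bot.line_to([607,30,93],60)
f0=bot.read_state();print(f0["tcp_pos"],f0["contact_force"])
bot.move_gripper(20,30); 
s=bot.read_state();print(s["width"],s["contact_force"],s["tcp_pos"],s["moment"])
bot.line_to([607,30,97],20);s=bot.read_state();print(s["width"],s["contact_force"],s["tcp_pos"],s["moment"])
bot.line_to([607,30,145],60)
bot.pause(.2);s=bot.read_state();print(s["width"],s["contact_force"],s["tcp_pos"],s["moment"],s["t"])
save(bot.camera("scene"),"l_sc.png",(215,150,345,270),5)
E
```

```text
[607.31490829  30.07141728  93.35154785] [-0.24385678  0.23715546 -0.562397  ]
19.615542099113632 [-7.82455245  0.26069518 13.07436848] [605.87244947  29.43643859  94.40963494] [-0.07823137  2.77516619 -0.01431125]
19.835775717901146 [-0.18819065  0.12951531 -0.04889069] [607.08424447  30.08888932  96.96487963] [ 0.10857842 -0.06973451  0.0560503 ]
20.499954868856346 [ 1.19775211 -0.06041659  0.59634976] [606.77124011  29.93141512 144.54243813] [ 0.0503029   0.0161077  -0.03811869] 8.1583
```

View pics/l_sc.png

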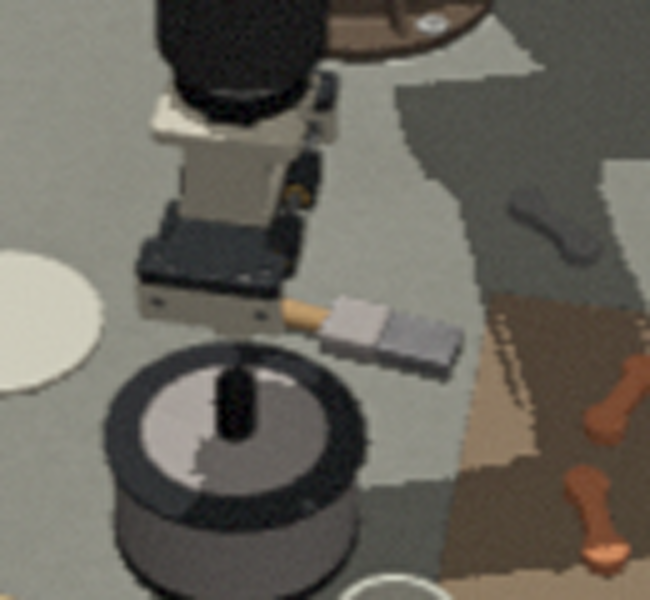

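The grip missed: width 19.6, with no lid weight on the wrist. I'll look before retrying.

```bash
python3 - <<'E'
from h import *
print(proj("scene",[(651,30,145),(660,30,145),(607,30,145),(607,30,128)]),proj("top",[(607,30,128)]))
print(bot.read_state()["eef_rot"],down(np.pi))
bot.move_gripper(60)
p=bot.read_state()["tcp_pos"]
bot.line_to([p[0],p[1],230],150)
bot.line_to([p[0]-120,p[1]-60,230],200)
save(bot.camera("top"),"m_top.png",(230,120,360,240),5);save(bot.camera("scene"),"m_sc.png",(205,120,335,270),4)
s=bot.read_state();print(s["width"],s["tcp_pos"]);print(proj("scene",[s["tcp_pos"]])[0]-[205,120],proj("top",[s["tcp_pos"]]))
E
```

```text
[[259.08324179 230.51709933]
 [258.45246327 232.66408142]
 [262.08890107 220.28672971]
 [262.0744328  224.52991043]] [[284.67341279 183.78142003]]
[-7.07104238e-01  7.07109240e-01  1.54348893e-04 -3.08060378e-04] [-0.70710678  0.70710678  0.          0.        ]
59.78447142851959 [487.90874046 -29.5470162  229.63108588]
[45.4332639  50.42999776] [[309.4279053  222.84006929]]
```

View pics/m_top.png

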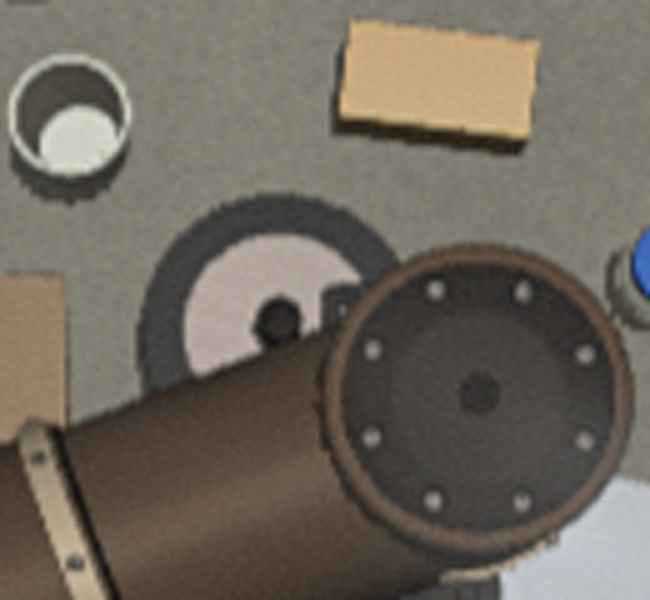

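View pics/m_sc.png

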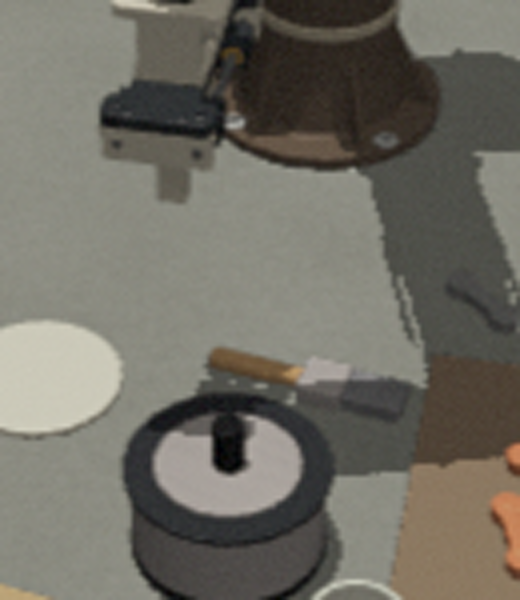

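```bash
python3 - <<'E'
from h import *
P=[(584,-68,296),(584,9,296),(518,-39,230),(518,-20,230),(540,-30,230)]
print((proj("scene",P)-[205,120])*4)
for z in(230,240,250,260): print(z,(proj("scene",[(518,-30,z),(540,-30,z)])-[205,120])*4)
save(bot.camera("scene"),"n_sc.png",(195,60,295,190),4)
bot.move_gripper(88);save(bot.camera("scene"),"n_sc2.png",(195,60,295,190),4)
bot.move_gripper(0);save(bot.camera("scene"),"n_sc3.png",(195,60,295,190),4)
a=[cv2.imread(f"pics/{n}.png") for n in("n_sc","n_sc2")];cv2.imwrite("pics/n.png",np.hstack(a))
E
```

```text
[[ 97.40680891 201.12982978]
 [205.64015531 214.71451433]
 [160.59453627 224.00793376]
 [185.74845644 227.18798754]
 [166.02921736 243.69128479]]
230 [[172.49994506 225.51306107]
 [166.02921736 243.69128479]]
240 [[172.29459349 214.76759522]
 [165.79366878 232.91107374]]
250 [[172.08747336 203.92961295]
 [165.5560701  222.03706289]]
260 [[171.87856173 192.99791407]
 [165.31639444 211.06802245]]
```

View pics/n.png

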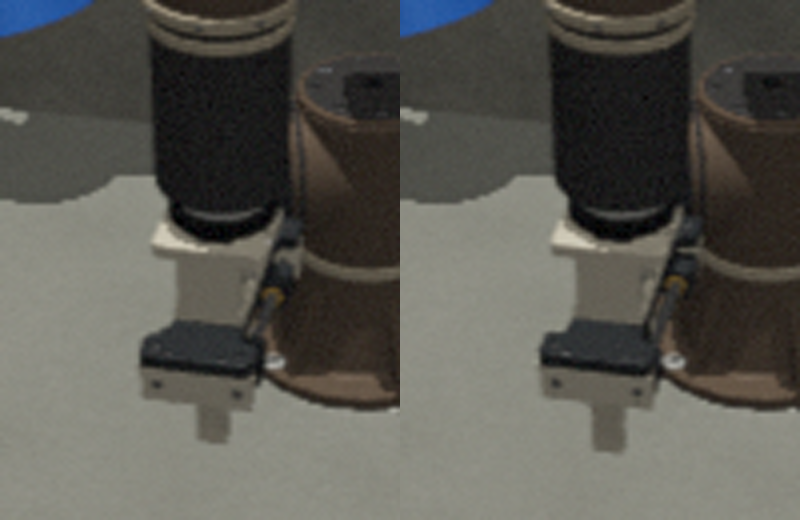

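View pics/n_sc3.png

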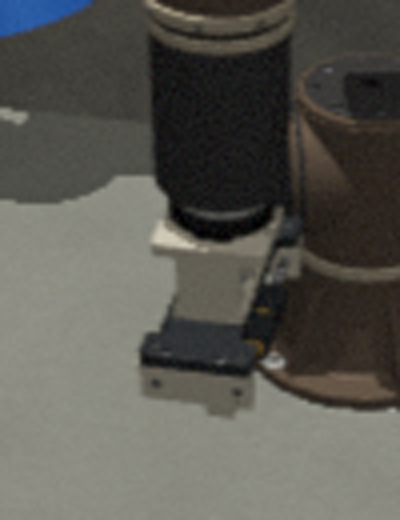

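```bash
python3 - <<'E'
from h import *
print(plane("top",[(230+... if False else 277,212.5)],211), plane("top",[(277,212.5)],235))
s=bot.read_state();print(s["tcp_pos"],s["width"])
js=[bot.solve_ik([420,-60,150],down(y)) for y in(np.pi/2,-np.pi/2)];print(js)
i=0 if js[1] is None or (js[0] is not None and abs(js[0][5])<abs(js[1][5])) else 1
bot.line_to([430,-60,230]);bot.move_ptp([420,-60,120],down((np.pi/2,-np.pi/2)[i]))
save(bot.camera("scene"),"o_sc.png",(165,120,295,220),5)
s=bot.read_state();print((proj("scene",[s["tcp_pos"]])-[165,120])*5, s["tcp_pos"])
bot.line_to([420,-60,40],100)
base=bot.read_state()["contact_force"]
for z in range(36,-7,-3):
    bot.line_to([420,-60,z],30)
    s=bot.read_state();f=s["contact_force"]-base
    print(z,s["tcp_pos"][2].round(1),f.round(1))
    if f[2]>6: break
bot.line_to([420,-60,60],100)
print(bot.read_state()["t"])
E
```

```text
[[518.64605553  52.41714278 211.        ]] [[516.1592105   52.09023286 235.        ]]
[486.98082678 -29.9890844  229.9693964 ] 0.605737171458912
[array([ 0.32719537, -0.03202136, -0.57176273,  0.        , -1.03105496,
       -1.8979917 ]), array([ 0.32719537, -0.03202136, -0.57176273,  0.        , -1.03105496,
        1.24360095])]
[[405.51863209 319.26028195]] [420.452265   -59.83466972 120.17901651]
36 36.1 [-1.1 -0.2 -0.7]
33 32.9 [ 0.4  0.7 -0. ]
30 29.8 [-0.4 -0.4 -0.3]
27 26.8 [-0.3  0.   0.4]
24 23.8 [-0.6 -0.2 -0.4]
21 20.8 [-0.7 -0.3 -1. ]
18 17.8 [-0.6  0.4 -0.8]
15 14.8 [-0.5  0.8 -0. ]
12 11.8 [-0.3  0.5 -0.7]
9 8.8 [-1.4  0.5  0.2]
6 5.8 [-0.2  0.3 -0.1]
3 2.8 [-0.6  1.  -0.6]
0 -0.2 [-1.5 -0.   0.7]
-3 -3.2 [-0.6  0.2 -0.3]
-6 -6.2 [-0.3  1.2  1. ]
20.5333
```

View pics/o_sc.png

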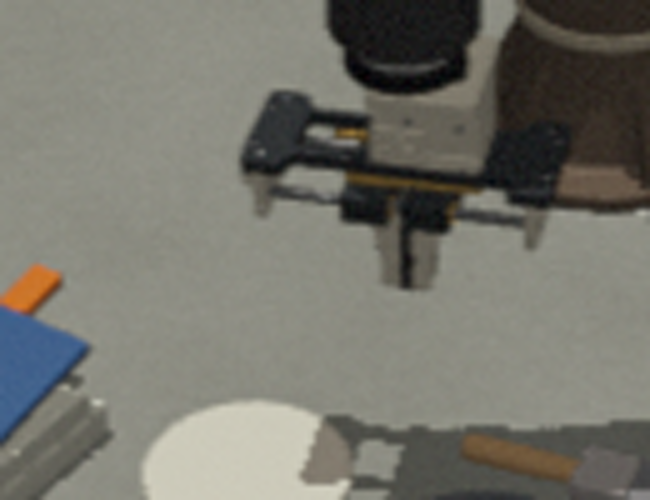

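The tips are seen about 25 mm above the reported TCP, and the bench isn't reached at z = -6. So the reported tool length looks wrong, and I'll continue the touch to measure it.

```bash
python3 - <<'E'
from h import *
bot.line_to([420,-60,-4],120)
base=np.mean([bot.read_state()["contact_force"] for _ in range(5)],0)
for z in np.arange(-6,-40,-1.5):
    bot.line_to([420,-60,z],15)
    s=bot.read_state();f=s["contact_force"]-base
    print(z,s["tcp_pos"][2].round(1),f.round(1))
    if f[2]>5: break
bot.line_to([420,-60,60],120)
print(bot.read_state()["t"])
E
```

```text
-6.0 -5.6 [-0.3 -0.9  1. ]
-7.5 -7.5 [ 0.1 -1.3  0. ]
-9.0 -9.1 [-0.1 -1.2 -0.2]
-10.5 -10.6 [-0.9 -0.9  0.3]
-12.0 -12.1 [-0.9 -0.3 -0.5]
-13.5 -13.6 [-0.4 -0.8 -0.4]
-15.0 -15.1 [ 0.1 -0.8 -0.1]
-16.5 -16.6 [ 0.  -1.6 -0.5]
-18.0 -18.1 [-0.2 -0.9 -1. ]
-19.5 -19.6 [-0.  -0.4 -0.4]
-21.0 -21.1 [-0.4 -0.6 -0.3]
-22.5 -22.6 [-0.  -0.9 -1.1]
-24.0 -24.1 [-0.7 -1.1 -0.2]
-25.5 -25.6 [-0.2 -0.9 -0.3]
-27.0 -27.1 [-1.5 -1.3 -0.1]
-28.5 -28.6 [-1.  -0.  -0.2]
-30.0 -30.1 [-1.4 -0.7 -0.3]
-31.5 -31.6 [-1.1 -0.4 -0.4]
-33.0 -33.1 [-1.3 -1.2  1. ]
-34.5 -33.6 [-6.   0.1 19.2]
27.1917
```

The touch makes contact at reported z = -33.4, so the tips are about 33 mm above the reported TCP. From here on I command z_true - 33.4, and I'll retry the knob.

```bash
cat >> h.py <<'E'
DZ=-33.4   # reported tcp z minus true tip z (bench touch)
def T(x,y,z): return [x,y,z+DZ]
def st(tag=""):
    s=bot.read_state();print(tag,"t%.1f"%s["t"],"w%.1f"%s["width"],"true",(s["tcp_pos"]-[0,0,DZ]).round(1),"F",s["contact_force"].round(1),"M",s["moment"].round(2));return s
E
python3 - <<'E'
from h import *
bot.move_gripper(88)
bot.line_to(T(450,-40,190),250)
bot.move_ptp(T(607,29,190),down(np.pi))
bot.line_to(T(607,29,140),200);bot.line_to(T(607,29,93.5),60)
st("at knob")
bot.move_gripper(32);st("32")
bot.move_gripper(20,40);bot.pause(.2);st("closed")
E
```

```text
at knob t31.9 w87.5 true [607.3  29.1  93.7] F [-0.5 -0.4  0.1] M [ 0.13 -0.07  0.04]
32 t33.0 w32.1 true [607.2  29.   93.5] F [ 1.4  0.7 -0.3] M [ 0.02 -0.42 -0.03]
closed t33.5 w25.0 true [607.   29.   93.5] F [ 0.6 -0.   0.2] M [ 0.16 -0.47 -0.03]
```

```bash
python3 - <<'E'
from h import *
bot.line_to(T(607,29,98),20);st("l1")
bot.line_to(T(607,29,130),80);st("l2")
save(bot.camera("scene"),"p_sc.png",(195,130,325,270),4)
bot.line_to(T(457,-164.6,90),120);st("over tile")
save(bot.camera("scene"),"p_sc2.png",(165,100,295,250),4)
a=[cv2.imread(f"pics/{n}.png") for n in("p_sc","p_sc2")];a=[cv2.copyMakeBorder(i,0,600-i.shape[0],0,0,0) for i in a]
cv2.imwrite("pics/p.png",cv2.resize(np.hstack(a),(800,462)))
E
```

```text
l1 t33.9 w26.0 true [606.8  29.   98. ] F [ 0.1  0.2 -2.4] M [ 0.14 -0.03  0.02]
l2 t34.4 w25.4 true [606.9  29.1 130.2] F [ 0.3 -1.  -2.2] M [0.07 0.   0.  ]
over tile t36.7 w25.0 true [ 457.4 -164.3   90.1] F [-0.1  1.3 -1.6] M [ 0.1  -0.02  0.  ]
```

View pics/p.png

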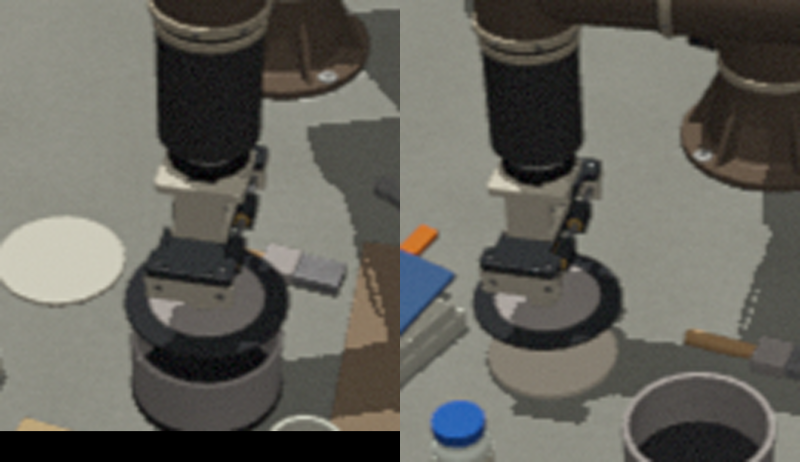

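The lid is held level above the tile, with 2.4 N of weight on the wrist. Lowering it.

```bash
python3 - <<'E'
from h import *
bot.line_to(T(457,-164.6,34),80)
b=bot.read_state()["contact_force"][2]
for z in (32,31,30,29,28):
    bot.line_to(T(457,-164.6,z),20); s=st(z)
    if s["contact_force"][2]-b>3: break
bot.move_gripper(50);st("open")
zz=s["tcp_pos"][2]-DZ
bot.line_to(T(457,-164.6,100),120)
bot.move_joints([0.9]+list(bot.read_state()["joint_pos"][1:])) if False else bot.line_to(T(420,120,190),250)
save(bot.camera("top"),"q_top.png",(150,130,460,280),2.5);save(bot.camera("scene"),"q_sc.png",(110,130,410,290),2.5)
for c in castings(): print(c)
E
```

```text
32 t37.8 w25.4 true [ 457.1 -164.6   32.2] F [ 0.1  0.7 -2.8] M [ 0.05 -0.08  0.03]
31 t38.1 w25.3 true [ 457.  -164.6   31. ] F [-0.5  0.5 -1.9] M [ 0.07 -0.13  0.  ]
30 t38.3 w25.4 true [ 456.9 -164.6   29.9] F [-0.1  0.2 -2.4] M [ 0.08 -0.07  0.03]
29 t38.6 w25.4 true [ 457.2 -164.6   29.5] F [-2.4  1.   5.3] M [ 0.54  0.74 -0.01]
open t39.2 w49.6 true [ 457.  -164.6   29. ] F [ 1.5  0.8 -0.9] M [ 0.09 -0.03 -0.01]
{'px': array([174.3, 205.7]), 'xy': array([569.49124682, 365.32897174]), 'mu': array([568.58344201, 364.90640836]), 'yaw': np.float64(-2.705941837501537), 'len': np.float64(79.75595371819662), 'n': np.int32(162), 'hue': np.float64(23.0)}
{'px': array([213.2, 204.6]), 'xy': array([569.50789162, 247.40867343]), 'mu': array([568.50883532, 247.08363229]), 'yaw': np.float64(-2.827045882755471), 'len': np.float64(81.15543459352364), 'n': np.int32(150), 'hue': np.float64(11.0)}
{'px': array([175.3, 245.9]), 'xy': array([446.04291736, 362.77748192]), 'mu': array([447.34162291, 362.24033749]), 'yaw': np.float64(2.749417516757729), 'len': np.float64(80.94158776146276), 'n': np.int32(150), 'hue': np.float64(23.0)}
```

View pics/q_top.png

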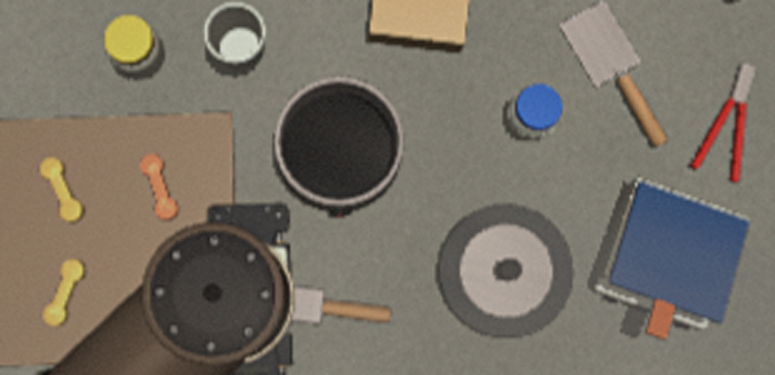

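View pics/q_sc.png

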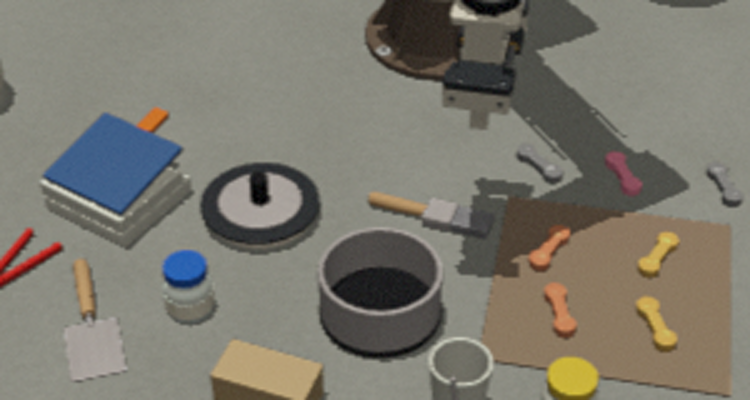

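The lid lies on the tile and all four castings are present. Next I'll measure the pot's mouth and check the lid's position, then fetch the first casting.

```bash
cat >> h.py <<'E'
def best(p,yaws):
    js=[(bot.solve_ik(p,down(y)),y) for y in yaws]
    cur=bot.read_state()["joint_pos"]
    js=[(np.abs(j-cur).max()+ (5 if abs(j[5])>2.9 else 0),y) for j,y in js if j is not None]
    return min(js)[1]
def goto(x,y,z,yaw):
    yaw=best(T(x,y,z),[yaw,yaw+np.pi]); bot.move_ptp(T(x,y,z),down(yaw)); return yaw
PX,PY=607,30
def fetch(c,off,zrel,park=True):
    x,y=c["xy"]+[1,0]; ja=c["yaw"]+np.pi/2
    goto(x,y,110,ja); bot.move_gripper(50); bot.line_to(T(x,y,40),200); bot.line_to(T(x,y,8),60)
    st("down"); bot.move_gripper(10,35); bot.pause(.1); s=st("gripped")
    if s["width"]<13: print("MISS"); bot.line_to(T(x,y,120),150); return False
    bot.line_to(T(x,y,125),150); s=st("lifted")
    if s["width"]<13: print("LOST"); return False
    yaw=best(T(PX+off,PY,125),[0,np.pi])
    bot.move_ptp(T(PX+off,PY,125),down(yaw)); s=st("over pot")
    if s["width"]<13: print("LOST"); return False
    bot.line_to(T(PX+off,PY,zrel),120); bot.pause(.1)
    bot.move_gripper(30); st("released"); bot.line_to(T(PX+off,PY,125),200)
    return True
E
python3 - <<'E'
from h import *
def circ(P):
    P=P[:,:2];x=np.linalg.lstsq(np.c_[2*P,np.ones(len(P))],(P**2).sum(1),rcond=None)[0];return x[:2].round(1),np.sqrt(x[2]+x[0]**2+x[1]**2).round(1)
t=bot.camera("top")
# pot mouth: dark inside
m=(hsv(t)[...,2]<60);k=np.zeros_like(m);k[155:220,252:320]=1
b=max(blobs(m&k,50),key=lambda b:b[1][4]);c=max(cv2.findContours(b[2].astype(np.uint8),0,1)[0],key=len).reshape(-1,2)
ext=np.array([(273,145),(405,145),(339,77),(339,211)])/2.5+[150,130]-.3
print("dark",b[1],circ(plane("top",c,80)));print("outer rim",circ(plane("top",ext,80)))
ext=np.array([(437,270),(574,270),(506,203),(506,338)])/2.5+[150,130]-.3
print("lid on tile",circ(plane("top",ext,23)))
print("cup",plane("top",[(243,144)],85))
E
```

```text
dark [ 263  164   46   45 1657] (array([608.6,  28.2]), np.float64(65.4))
outer rim (array([605.1,  28.3]), np.float64(77.2))
lid on tile (array([ 456.3, -165.4]), np.float64(80.8))
cup [[734.71732025 147.52909301  85.        ]]
```

```bash
sed -i 's/PX,PY=607,30/PX,PY=607,29/' h.py; python3 - <<'E'
from h import *
cs=castings(); c=min(cs,key=lambda c:abs(c["xy"][0]-569)+abs(c["xy"][1]-247)); print(c["xy"])
print(fetch(c,-20,38))
bot.line_to(T(480,-40,150),250)
save(bot.camera("top"),"r_top.png",(140,130,340,280),4)
for c in castings(): print(c["px"],c["xy"],c["yaw"],c["len"],c["hue"])
E
```

```text
[569.48175001 247.46598894]
down t44.1 w50.1 true [570.5 247.4   7.8] F [-0.   0.2 -0.3] M [ 0.07 -0.18 -0.02]
gripped t44.9 w15.7 true [570.5 247.5   8.1] F [-0.1 -0.5  1.9] M [-0.07  0.01  0.02]
lifted t45.8 w15.6 true [569.8 247.  123.9] F [-0.8 -0.3 -2.3] M [ 0.02 -0.11 -0.01]
over pot t47.2 w15.6 true [586.9  29.2 124.6] F [-0.7 -1.  -0.4] M [ 0.09 -0.05  0.04]
released t48.7 w29.9 true [587.  29.  38.] F [-1.  -0.  -0.2] M [ 0.04 -0.06  0.04]
True
[174.2 205.7] [570.09742149 365.60519936] -2.7052943579908755 81.08076458627099 23.0
[175.4 245.5] [446.06537112 362.8253658 ] 2.747599624390457 80.94629862282196 23.0
```

View pics/r_top.png

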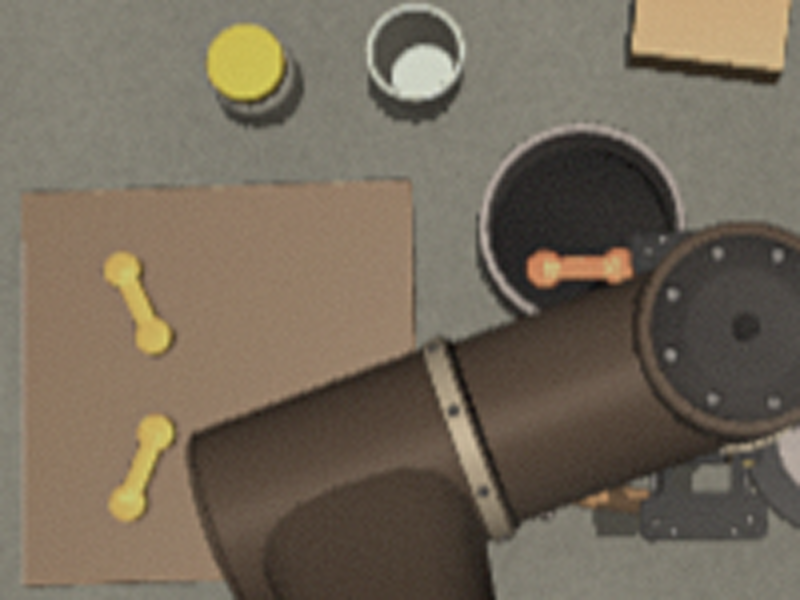

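The first casting is in the pot. Next is the brass one at (570,365), measured afresh.

```bash
python3 - <<'E'
from h import *
cs=castings(); c=min(cs,key=lambda c:abs(c["xy"][0]-569)+abs(c["xy"][1]-365)); print(c["xy"],c["len"])
print(fetch(c,20,38))
bot.line_to(T(660,-80,170),250)
save(bot.camera("top"),"s_top.png",(140,130,340,280),4)
for c in castings(): print(c["px"],c["xy"],c["yaw"],c["len"],c["hue"])
E
```

```text
[569.40896683 365.49557571] 79.70740502652055
down t53.5 w50.0 true [570.5 365.5   7.8] F [0.5 0.3 1.8] M [-0.07 -0.05 -0.04]
gripped t54.2 w15.6 true [570.5 365.4   8.1] F [-0.7 -1.3  1.9] M [-0.35 -0.04 -0.  ]
lifted t55.1 w15.7 true [569.7 365.  123.8] F [ 0.1 -0.8 -2.2] M [-0.01 -0.03  0.  ]
over pot t56.5 w15.3 true [627.   29.5 124.6] F [ 0.1  0.2 -1.8] M [ 0.15 -0.05  0.02]
released t58.0 w29.9 true [627.   29.   38.1] F [-0.2 -0.3  0.6] M [ 0.06 -0.08 -0.03]
True
[220.3 242.3] [459.84341611 225.4434856 ] 2.869771017973616 76.6374471255644 11.0
[175.3 245.9] [446.05056818 362.81793476] 2.755707498635269 80.92322415035092 23.0
```

View pics/s_top.png

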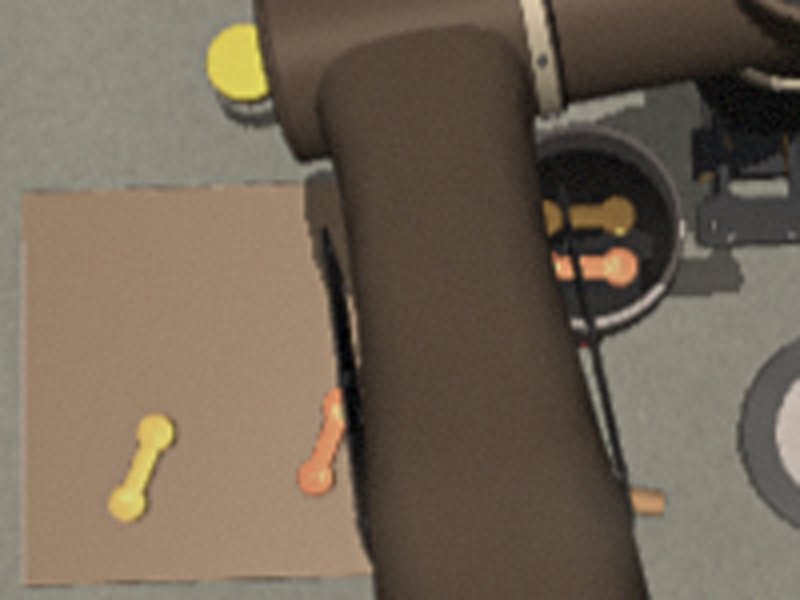

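Two castings are in the pot. The copper one has been knocked aside, with its lower lobe now at top-view pixel (219,250) and partly hidden. I'll take the remaining brass one first.

```bash
python3 - <<'E'
from h import *
cs=castings(); c=min(cs,key=lambda c:abs(c["xy"][0]-446)+abs(c["xy"][1]-363)); print(c["xy"],c["len"])
bot.line_to(T(627,29,150),250)
print(fetch(c,-18,50))
bot.line_to(T(560,-150,170),300)
save(bot.camera("top"),"u_top.png",(140,130,340,280),4)
for c in castings(): print(c["px"],c["xy"],c["yaw"],c["len"],c["hue"])
E
```

```text
[446.00621715 362.71810164] 80.9137836258945
down t63.2 w50.2 true [447.1 362.7   7.9] F [-0.3  1.1 -0.4] M [ 0.01 -0.02  0.01]
gripped t64.0 w15.6 true [447.  362.7   8.1] F [-0.8 -0.1  1.3] M [-0.24  0.24 -0.06]
lifted t64.9 w15.6 true [446.5 362.2 124. ] F [-0.4 -0.3 -0.9] M [-0.02 -0.01  0.01]
over pot t66.3 w15.8 true [589.   29.9 124.9] F [-0.4 -0.3 -1.6] M [ 0.14  0.   -0.06]
released t67.7 w29.5 true [589.   29.   50.1] F [-1.   0.  -0.5] M [ 0.08 -0.03  0.02]
True
[221.4 240.2] [461.22679681 223.26796484] 2.770067622651199 80.14660933249462 11.0
```

View pics/u_top.png

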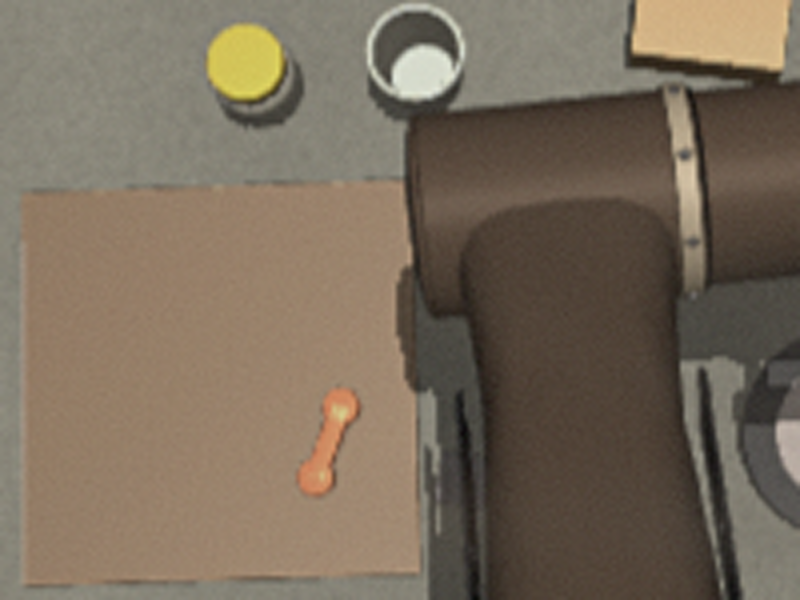

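The copper casting is fully visible at px (221,240), which gives (461,223) and a length of 80. Fetching it.

```bash
python3 - <<'E'
from h import *
cs=castings(); c=cs[0]; print(len(cs),c["xy"],c["len"])
bot.line_to(T(560,0,150),250)
print(fetch(c,18,50))
bot.line_to(T(480,150,190),300)
save(bot.camera("top"),"v_top.png",(140,130,340,280),4)
save(bot.camera("scene"),"v_sc.png",(210,190,330,280),5)
E
```

```text
1 [460.72919374 223.36362039] 79.13394568620538
down t72.6 w50.1 true [461.7 223.3   7.8] F [-0.6  0.5  0.2] M [ 0.05 -0.04  0.02]
gripped t73.4 w15.7 true [461.7 223.3   8.1] F [-1.4 -1.4  2.4] M [-0.18  0.27  0.03]
lifted t74.3 w15.5 true [461.1 222.9 124.1] F [-0.3  0.1 -0.1] M [-0.06  0.04  0.02]
over pot t75.3 w15.3 true [624.4  29.1 124.1] F [-0.2  0.6 -1. ] M [ 0.09 -0.03 -0.  ]
released t76.7 w30.0 true [625.1  29.   50.1] F [-0.4  0.1  1. ] M [ 0.11 -0.05  0.03]
True
```

View pics/v_top.png

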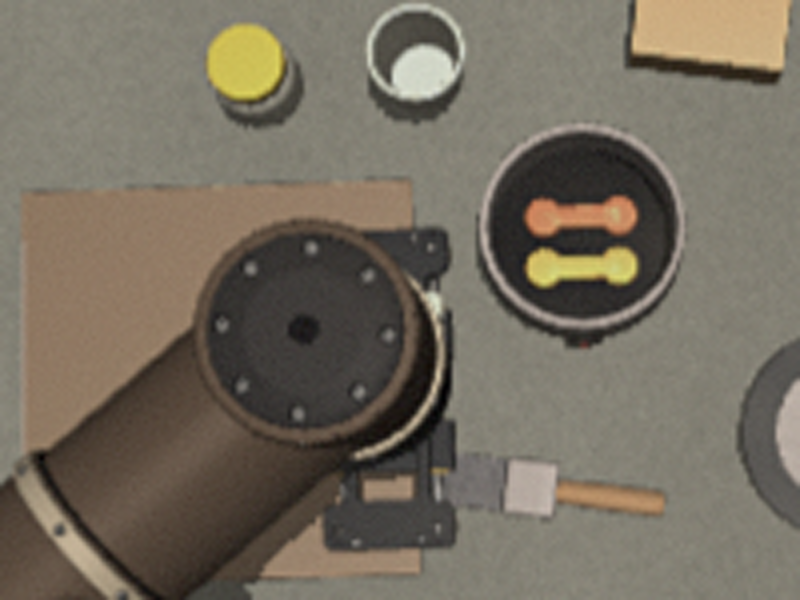

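View pics/v_sc.png

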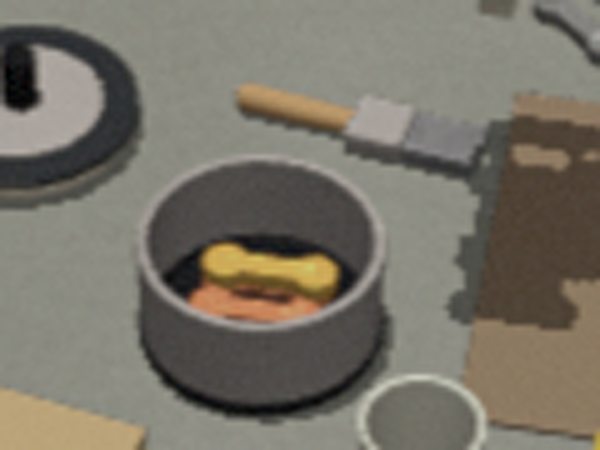

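All four castings lie flat in the pot (top crop: copper at (580,215), brass at (580,267), on top of the first two). Now the lid goes back on.

```bash
python3 - <<'E'
from h import *
bot.line_to(T(457,-100,190),300)
goto(457,-164.6,120,np.pi); bot.move_gripper(70)
bot.line_to(T(457,-164.6,60),150); bot.line_to(T(457,-164.6,30),50); st("down")
bot.move_gripper(20,45); bot.pause(.2); st("grip")
bot.line_to(T(457,-164.6,36),30); bot.line_to(T(457,-164.6,130),120); s=st("lifted")
if 23<s["width"]<28:
    bot.line_to(T(607,28.8,130),110); st("over pot")
    save(bot.camera("scene"),"w_sc.png",(195,130,325,270),4)
E
```

```text
down t81.8 w70.2 true [ 457.1 -164.6   29.9] F [-0.3 -0.  -0.2] M [ 0.08 -0.04 -0.07]
grip t82.7 w25.2 true [ 457.  -164.6   30. ] F [-0.4 -0.2  1. ] M [ 0.08 -0.02  0.03]
lifted t84.0 w25.2 true [ 456.3 -164.5  129.3] F [ 0.4 -0.3 -3.1] M [ 0.11 -0.05  0.01]
over pot t86.4 w25.0 true [606.8  28.5 130.1] F [ 0.1 -0.6 -2.4] M [ 0.1  -0.04 -0.03]
```

View pics/w_sc.png

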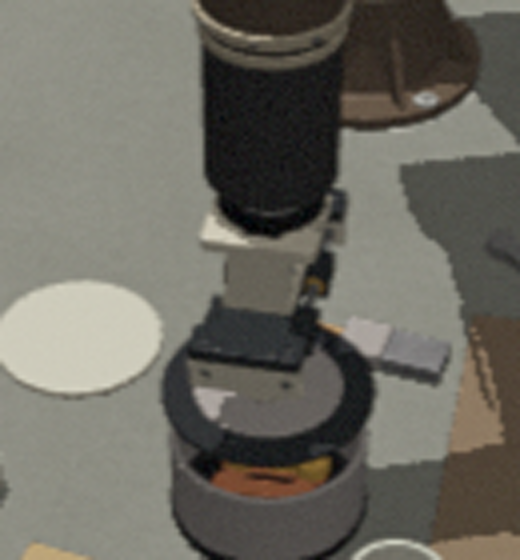

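```bash
python3 - <<'E'
from h import *
bot.line_to(T(607,28.8,107),60)
b=np.mean([bot.read_state()["contact_force"] for _ in range(5)],0)
for z in (104,101,98,96,95,94,93,92):
    bot.line_to(T(607,28.8,z),20); s=st(z)
    if s["contact_force"][2]-b[2]>4: break
bot.move_gripper(50);st("open")
bot.line_to(T(607,28.8,150),120);bot.line_to(T(480,170,190),300)
save(bot.camera("top"),"x_top.png",(230,130,340,230),5)
save(bot.camera("scene"),"x_sc.png",(210,190,330,280),5)
E
```

```text
104 t87.3 w25.2 true [607.   28.8 104. ] F [ 0.1 -0.3 -2.3] M [ 0.08 -0.06 -0.  ]
101 t87.6 w25.2 true [606.9  28.8 100.8] F [-0.2 -0.3 -2.4] M [ 0.06  0.01 -0.06]
98 t87.9 w24.9 true [606.8  28.8  97.8] F [ 0.1 -0.  -2.8] M [ 0.14 -0.1  -0.07]
96 t88.1 w25.7 true [606.9  28.8  95.8] F [-0.9 -0.3 -2.9] M [ 0.01 -0.07 -0.02]
95 t88.4 w25.3 true [607.   28.8  94.9] F [ 0.8  0.1 -2. ] M [ 0.12 -0.08 -0.02]
94 t88.6 w25.2 true [607.2  28.8  94.1] F [ 0.1 -0.6 -1.9] M [ 0.05 -0.21 -0.01]
93 t88.9 w25.0 true [607.2  28.8  94. ] F [-3.2 -0.   5.6] M [ 0.29  1.08 -0.02]
open t89.5 w50.0 true [607.   28.8  92.9] F [ 0.1 -0.5  0. ] M [ 0.03 -0.02  0.  ]
```

View pics/x_top.png

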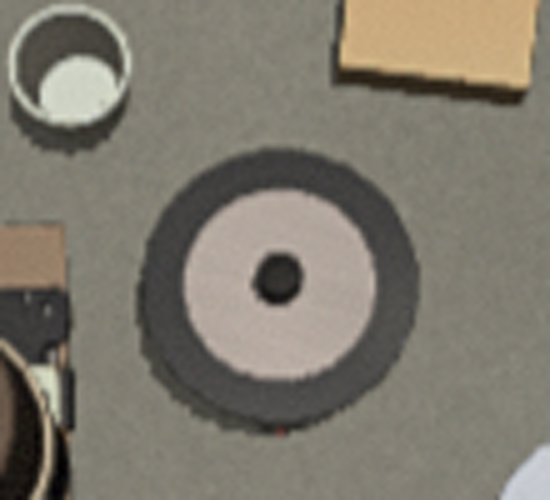

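View pics/x_sc.png

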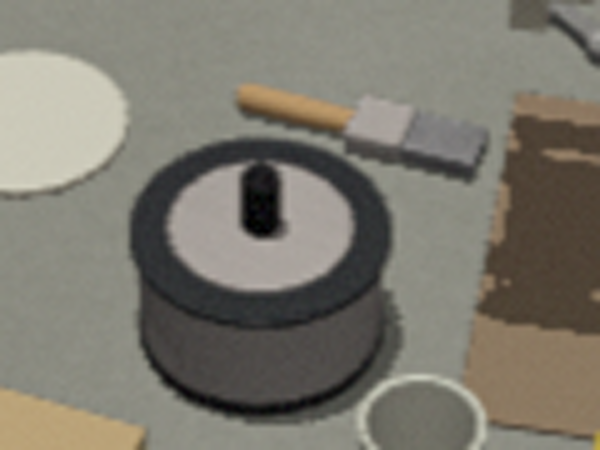

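The lid is seated at the expected height and is level, with the knob at crop (278,278) on top of the pot. Next is the display: grip the tab across its width, lightly, and follow the arc.

```bash
cat >> h.py <<'E'
HG=np.array([530,-382.,50]); U=np.array([np.cos(np.radians(159.2)),np.sin(np.radians(159.2))]); JY=np.radians(69.2)
def tab(a,r=152):
    k=r*np.cos(a)-5*np.sin(a); return np.array([HG[0]+U[0]*k,HG[1]+U[1]*k,HG[2]+r*np.sin(a)+5*np.cos(a)])
E
python3 - <<'E'
from h import *
bot.line_to(T(520,-60,210),300)
p=tab(.15);print(p, [np.round(bot.solve_ik(T(*tab(a)-[0,0,12]),down(y)),2) if bot.solve_ik(T(*tab(a)-[0,0,12]),down(y)) is not None else None for a in(.15,1,1.83) for y in(JY,JY-np.pi)])
goto(p[0],p[1],150,JY);bot.move_gripper(50)
bot.line_to(T(p[0],p[1],105),80);st()
save(bot.camera("scene"),"y_sc.png",(110,110,230,220),5)
save(bot.camera("top"),"y_top.png",(370,190,470,280),5)
print((proj("scene",[p])-[110,110])*5)
E
```

```text
[ 390.20054707 -328.89516952   77.65845153] [array([-0.32,  0.26, -0.55,  0.  , -0.76, -1.62]), array([-0.32,  0.26, -0.55,  0.  , -0.76,  1.52]), array([-0.32,  0.25, -0.29,  0.  , -1.04, -1.61]), array([-0.32,  0.25, -0.29,  0.  , -1.04,  1.53]), array([-0.33,  0.42,  0.  ,  0.  , -1.16, -1.6 ]), array([-0.33,  0.42,  0.  ,  0.  , -1.16,  1.54])]
 t94.2 w50.0 true [ 390.4 -329.1  105.2] F [ 0.1 -0.4 -0.7] M [ 0.   -0.2   0.03]
[[304.21936035 341.10897139]]
```

View pics/y_sc.png

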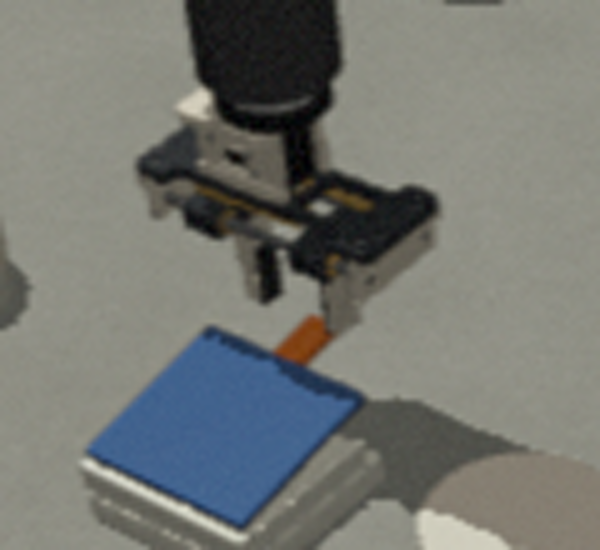

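View pics/y_top.png

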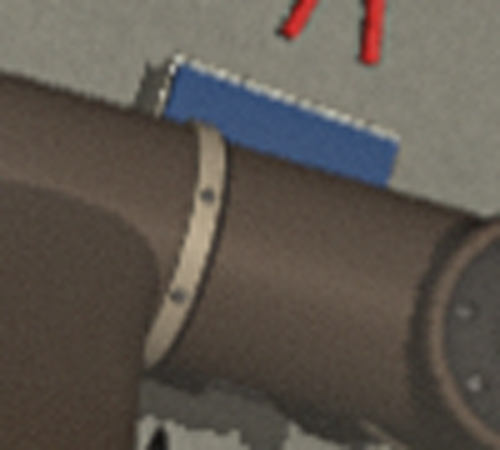

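The fingers straddle the tab (scene crop: tips at (265,295) and (340,330), tab at (303,340)). Descending to grip, then raising.

```bash
python3 - <<'E'
from h import *
p=tab(.15)
bot.line_to(T(p[0],p[1],80),60);bot.line_to(T(p[0],p[1],66),30);st("down")
bot.move_gripper(30);st("30")
bot.move_gripper(15,15);bot.pause(.1);s=st("grip")
if s["width"]>21:
    for a in (.25,.4,.6,.8):
        q=tab(a)-[0,0,12]; bot.line_to(T(*q),60); s=st(a)
        if np.linalg.norm(s["contact_force"])>25 or s["width"]<21: print("stop");break
    save(bot.camera("scene"),"z_sc.png",(110,90,230,220),4.6)
E
```

```text
down t95.4 w50.1 true [ 390.2 -328.9   65.9] F [-0.1  0.2  0.1] M [ 0.02 -0.13  0.04]
30 t96.0 w29.9 true [ 390.2 -328.9   66. ] F [-0.8 -0.1 -0.1] M [ 0.07 -0.13  0.01]
grip t96.4 w24.0 true [ 390.5 -328.    65.8] F [1.6 7.2 0.3] M [ 2.34 -0.87 -0.16]
0.25 t96.8 w23.9 true [ 394.  -329.4   80.5] F [0.9 6.  1.1] M [ 2.11 -0.96 -0.2 ]
0.4 t97.4 w23.9 true [ 402.1 -332.6  102.5] F [3.2 4.8 0.5] M [ 1.93 -1.27 -0.14]
0.6 t98.0 w23.7 true [ 417.1 -338.7  129.2] F [ 5.5  4.4 -1.6] M [ 1.39 -1.81 -0.27]
0.8 t98.7 w23.6 true [ 436.1 -346.4  151.8] F [ 5.6  1.4 -6. ] M [ 0.66 -1.87 -0.21]
```

View pics/z_sc.png

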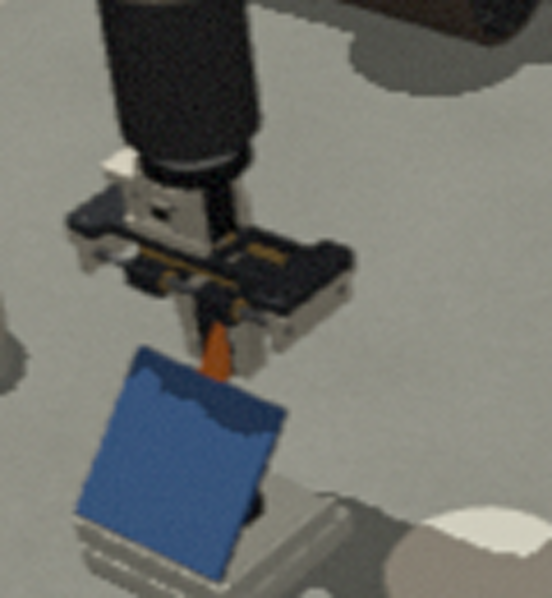

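```bash
python3 - <<'E'
from h import *
v=np.array([np.cos(JY),np.sin(JY),0])
for a in (1.0,1.2,1.4,1.6,1.75,1.833):
    q=tab(a)-[0,0,12]+v*1; bot.line_to(T(*q),60); s=st(a)
    if np.linalg.norm(s["contact_force"])>28 or s["width"]<21: print("stop");break
save(bot.camera("scene"),"aa_sc.png",(90,50,230,230),3.3)
save(bot.camera("top"),"aa_top.png",(370,180,490,280),5)
E
```

```text
1.0 t99.4 w24.0 true [ 458.6 -355.3  169.7] F [ 1.6 -6.8 -7. ] M [-2.39 -0.38 -0.24]
1.2 t100.0 w23.6 true [ 483.2 -365.2  182.3] F [-1.9 -8.  -7.7] M [-2.68  0.52 -0.07]
1.4 t100.7 w23.3 true [ 510.3 -376.1  189.7] F [-1.9 -8.9 -6.2] M [-3.01  1.   -0.13]
1.6 t101.4 w23.6 true [ 538.7 -387.5  191.3] F [-4.2 -9.7 -4.1] M [-3.37  1.18 -0.01]
1.75 t101.9 w23.9 true [ 560.1 -396.1  188.7] F [ -3.7 -10.6  -1.9] M [-3.72  1.14  0.01]
1.833 t102.3 w23.4 true [ 571.7 -400.8  185.8] F [ -3.5 -11.5  -0.6] M [-3.91  1.12  0.02]
```

View pics/aa_sc.png

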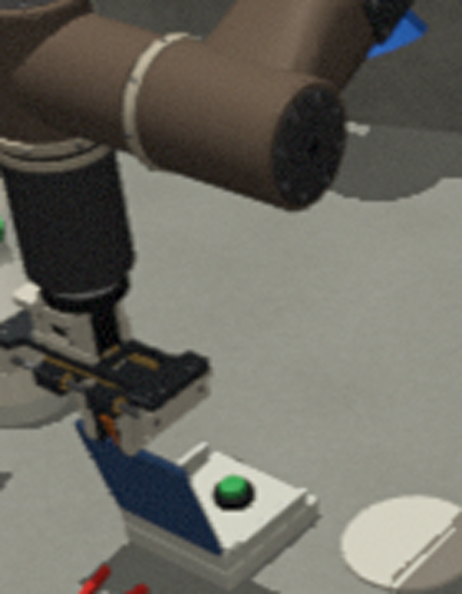

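```bash
python3 - <<'E'
from h import *
v=np.array([np.cos(JY),np.sin(JY),0])
q=tab(1.833)-[0,0,12]-v*.8; bot.line_to(T(*q),20); st("relief")
bot.move_gripper(44); st("open")
bot.line_to(T(q[0],q[1],255),100)
bot.line_to(T(450,-120,255),300); bot.move_gripper(0)
t=bot.camera("top");s=bot.camera("scene")
save(t,"bb_top.png",(370,180,490,280),5);save(s,"bb_sc.png",(100,130,220,240),5)
H=hsv(t);Hs=hsv(s)
for n,h,box in(("top",H,(370,180,490,280)),("scene",Hs,(100,130,220,240))):
    k=np.zeros(h.shape[:2],bool);x0,y0,x1,y1=box;k[y0:y1,x0:x1]=1
    for nm,m in(("green",(h[...,0]>40)&(h[...,0]<85)&(h[...,1]>120)),("orange",(h[...,0]<18)&(h[...,1]>140)&(h[...,2]>50))):
        for b in blobs(m&k,6): print(n,nm,b[0].round(1),b[1])
E
```

```text
relief t102.6 w24.1 true [ 571.7 -400.8  185.8] F [-1.8 -6.8  4.1] M [-2.24  0.77 -0.09]
open t103.2 w43.5 true [ 571.2 -398.3  183.5] F [0.2 0.6 0.9] M [ 0.   -0.22  0.06]
top orange [434.7 183.3] [432 180   7   8  30]
top orange [447.1 188.8] [441 180  14  16 115]
scene green [160.1 197.5] [156 195   9   6  47]
scene orange [126.1 180.2] [121 175  10  12  59]
scene orange [119.  232.1] [106 221  28  19 149]
```

View pics/bb_sc.png

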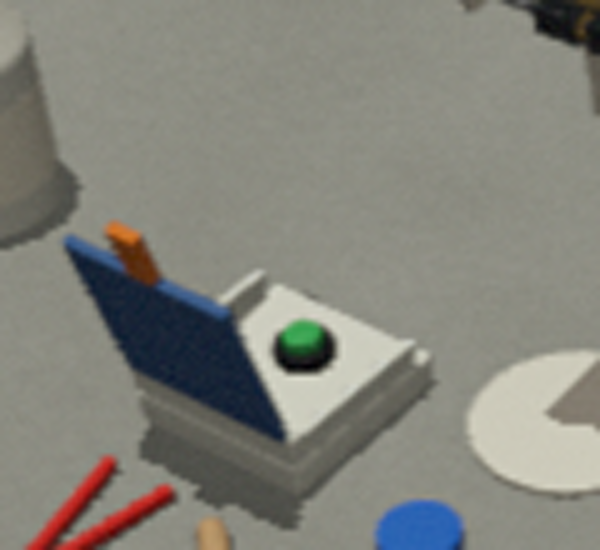

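View pics/bb_top.png

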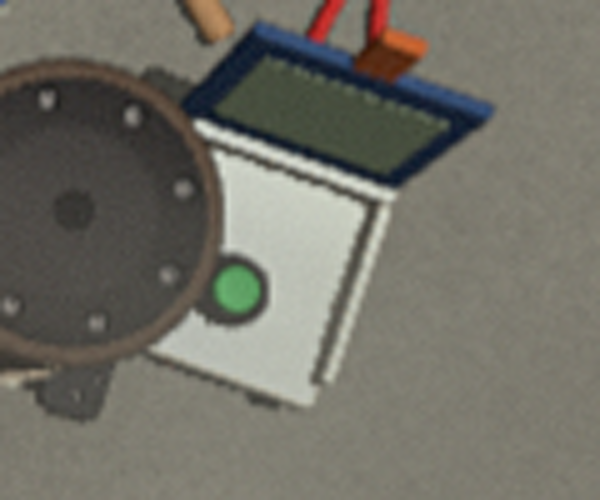

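```bash
python3 - <<'E'
from h import *
print("btn",plane("top",[(417.4,237.6)],48),plane("scene",[(160.1,197)],48),tri((160.1,197),(417.4,237.6)))
A,g=tri((146.8,192.8),(422.2,184.0));B,g2=tri((113.8,177.4),(468.6,201.2));print(A,g,B,g2,np.linalg.norm(A-B))
def test(a):
    k=130*np.cos(a)-10*np.sin(a);z=130*np.sin(a)+10*np.cos(a)
    C=[np.r_[HG[:2]+U*k+np.array([np.cos(JY),np.sin(JY)])*d,HG[2]+z] for d in(68,-68)]
    return proj("top",C).round(1).tolist(),proj("scene",C).round(1).tolist(),np.round(C,1).tolist()
M=(A+B)/2-HG;k=M[:2]@U;z=M[2];print("k,z",k,z,"a",np.degrees(np.arctan2(z,k)-np.arctan2(10,130)))
for a in (95,100,105,110,115): print(a,test(np.radians(a))[:2])
tc=tab(1.833)
print("tab", proj("top",[tab(np.radians(a)) for a in (100,105,110)]),proj("scene",[tab(np.radians(a)) for a in (100,105,110)]))
E
```

```text
btn [[ 450.06313465 -352.93537378   48.        ]] [[ 458.78738702 -346.71214586   48.        ]] (array([ 449.95718779, -353.03026461,   40.18433515]), np.float64(4.142482741912957))
[ 586.58736884 -332.71778796  174.43745946] 11.664479137437555 [ 536.97079337 -456.06912615  175.15800119] 7.219398746319343 132.95817528335508
k,z -34.108903876245144 124.79773032494938 a 100.88767144227174
95 ([[418.2, 189.0], [466.9, 205.6]], [[148.3, 188.9], [114.8, 174.1]])
100 ([[419.2, 185.3], [467.8, 201.8]], [[145.9, 191.5], [112.4, 176.6]])
105 ([[420.1, 181.7], [468.5, 198.2]], [[143.6, 194.4], [110.0, 179.3]])
110 ([[420.8, 178.3], [469.0, 194.7]], [[141.4, 197.4], [107.8, 182.1]])
115 ([[421.4, 175.2], [469.3, 191.5]], [[139.4, 200.5], [105.8, 185.2]])
tab [[446.20849932 192.70818688]
 [447.20608085 188.32918494]
 [448.01512979 184.16919203]] [[127.87910115 177.92720697]
 [125.09473209 181.02062158]
 [122.43167463 184.36649628]]
```

```bash
python3 - <<'E'
from h import *
v=np.array([np.cos(JY),np.sin(JY)])
C=[np.r_[HG[:2]+v*d,50] for d in(68,-68)]
print("hinge top",proj("top",C).round(1).tolist(),"scene",proj("scene",C).round(1).tolist())
# back face bottom (a=105): normal offset 10
n=U*(-10*np.sin(1.833));C=[np.r_[HG[:2]+v*d+n,50+10*np.cos(1.833)] for d in(68,-68)]
print("back bottom scene",proj("scene",C).round(1).tolist())
s=bot.camera("scene");t=bot.camera("top");save(s,"cc_sc.png",(105,165,175,230),10);save(t,"cc_top.png",(395,180,475,225),10)
E
```

```text
hinge top [[403.8, 202.5], [448.0, 217.6]] scene [[158.4, 216.5], [126.5, 201.7]]
back bottom scene [[156.5, 218.8], [124.6, 203.9]]
```

View pics/cc_sc.png

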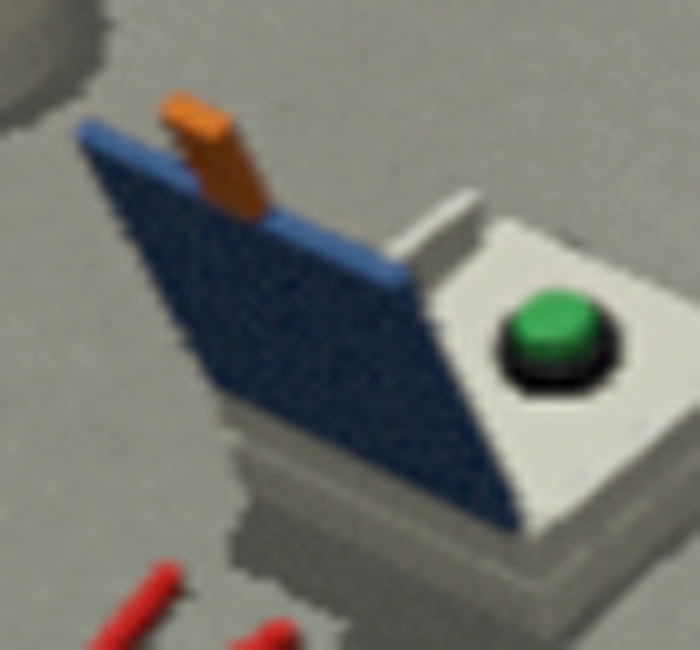

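View pics/cc_top.png

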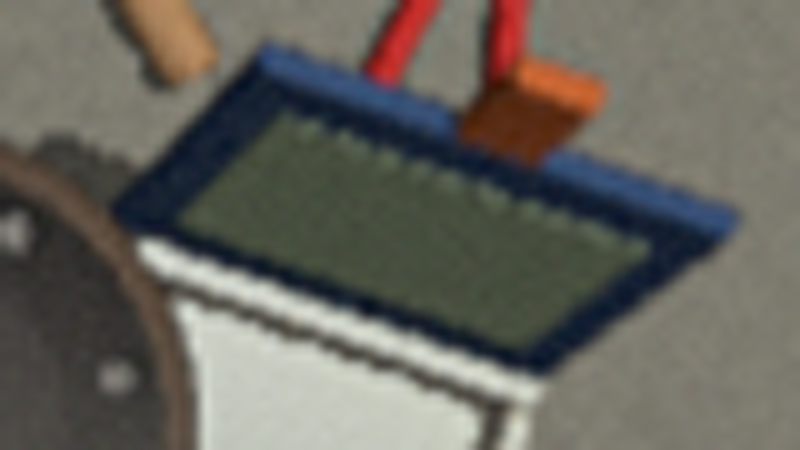

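The display stands. Image estimates of its angle range from 100 to 105 degrees, and the grip pose gives about 105. I'll press the button first, then settle the angle by touch.

```bash
python3 - <<'E'
from h import *
bx,by=450.8,-352.5
goto(bx,by,160,JY); bot.move_gripper(0)
bot.line_to(T(bx,by,70),120); bot.line_to(T(bx,by,53),40)
b=np.mean([bot.read_state()["contact_force"] for _ in range(5)],0)
for z in (51,49.5,48,47,46,45,44,43,42,41,40,39):
    bot.line_to(T(bx,by,z),15); s=bot.read_state(); f=s["contact_force"]-b; print(z,(s["tcp_pos"][2]-DZ).round(1),f.round(1))
    if f[2]>12: break
bot.pause(.4); st("held")
save(bot.camera("scene"),"dd_sc.png",(100,90,220,230),4.2)
bot.line_to(T(bx,by,60),50); bot.line_to(T(bx,by,130),150)
st()
E
```

```text
51 51.0 [-1.6 -0.1 -0.6]
49.5 49.4 [-1.2 -0.5 -0.9]
48 48.0 [-1.1 -0.9 -1.4]
47 47.1 [-1.4  0.6  0.7]
46 46.1 [-1.   0.6  0.3]
45 45.0 [-1.2 -0.   2.1]
44 44.0 [-1.1 -0.5  2.9]
43 43.0 [-1.7  0.4  3. ]
42 42.0 [-2.2  0.7  3.5]
41 41.8 [-3.   2.6 10.8]
40 41.6 [-4.9  5.4 19.1]
held t112.2 w0.6 true [ 451.  -352.6   41.7] F [-3.4  4.8 19.1] M [ 1.84  1.42 -0.04]
 t113.4 w0.6 true [ 450.3 -352.1  129.1] F [ 0.5 -0.4 -0. ] M [-0.01 -0.15  0.03]
```

View pics/dd_sc.png

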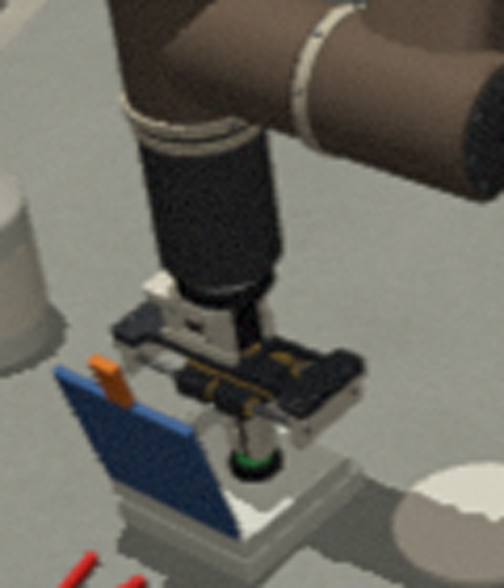

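The button bottomed out at 41.7 mm (travel 48 to 42) with 19 N, and the display was clear of the arm. Now I'll feel for the tab's front face to measure the angle.

```bash
python3 - <<'E'
from h import *
def pt(k,z): return T(HG[0]+U[0]*k,HG[1]+U[1]*k,z)
bot.line_to(pt(60,185),150); bot.line_to(pt(10,185),80)
def fu():
    L=[]
    for _ in range(6): bot.pause(.02); L.append(bot.read_state()["contact_force"])
    return np.mean(L,0)[:2]@U
b=fu()
for k in np.arange(4,-29,-1.5):
    bot.line_to(pt(k,185),25); f=fu()-b; s=bot.read_state()
    print(k,((s["tcp_pos"][:2]-HG[:2])@U).round(1),f.round(2),"a@contact",np.degrees(np.arctan2(135,k-9.5)).round(1))
    if f>1.8: break
st()
E
```

```text
4.0 4.1 -0.29 a@contact 92.3
2.5 2.5 -0.37 a@contact 93.0
1.0 1.0 -0.35 a@contact 93.6
-0.5 -0.5 -0.43 a@contact 94.2
-2.0 -2.0 -0.48 a@contact 94.9
-3.5 -3.5 -0.68 a@contact 95.5
-5.0 -5.0 -0.4 a@contact 96.1
-6.5 -6.5 -0.34 a@contact 96.8
-8.0 -8.0 -0.46 a@contact 97.4
-9.5 -9.5 -0.37 a@contact 98.0
-11.0 -11.0 -0.04 a@contact 98.6
-12.5 -12.5 -0.29 a@contact 99.3
-14.0 -14.0 -0.26 a@contact 99.9
-15.5 -15.5 -0.09 a@contact 100.5
-17.0 -17.0 -0.15 a@contact 101.1
-18.5 -18.5 -0.29 a@contact 101.7
-20.0 -20.0 -0.27 a@contact 102.3
-21.5 -21.5 -0.57 a@contact 102.9
-23.0 -22.8 0.87 a@contact 103.5
-24.5 -24.2 2.04 a@contact 104.1
 t122.0 w0.5 true [ 552.7 -390.6  184.8] F [-2.6  1.3 -0.3] M [ 0.28  0.62 -0.  ]
```

The touch puts the face at about 103.5°. I'll nudge it to 105°, withdraw and check.

```bash
python3 - <<'E'
from h import *
def pt(k,z): return T(HG[0]+U[0]*k,HG[1]+U[1]*k,z)
bot.line_to(pt(-27.2,185),10); s=st("nudged"); print((s["tcp_pos"][:2]-HG[:2])@U)
bot.line_to(pt(40,185),80); bot.line_to(pt(60,260),200)
bot.line_to(T(480,-30,260),300)
bot.move_ptp(T(400,200,240),down(np.pi/2)) if False else None
save(bot.camera("scene"),"ee_sc.png",None,1.4);save(bot.camera("top"),"ee_top.png",None,1.4)
t=bot.camera("top");save(t,"ee_ct.png",(395,170,475,225),10)
st()
E
```

```text
nudged t122.4 w0.5 true [ 555.7 -391.8  185.1] F [-1.9  0.4 -1.5] M [ 0.13  0.46 -0.02]
-27.462565859764908
 t125.3 w0.4 true [479.9 -31.  259.8] F [0.6 0.4 0.1] M [-0.01 -0.18  0.04]
```

View pics/ee_sc.png

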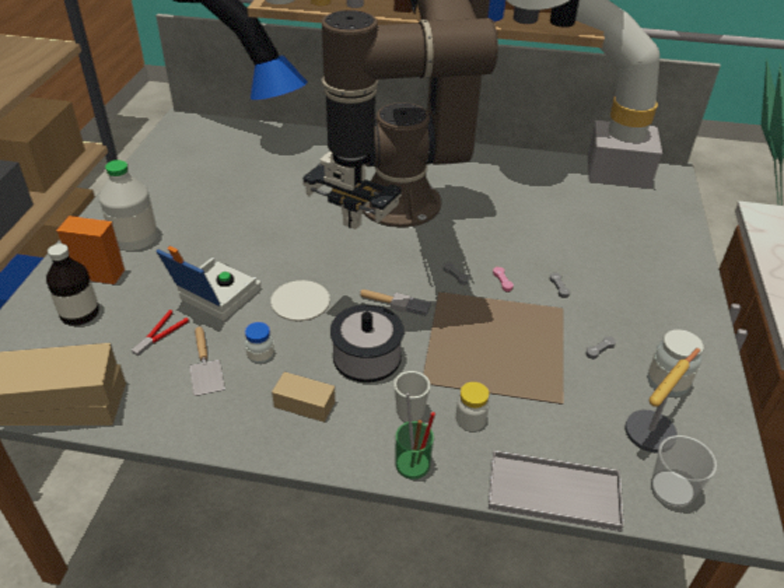

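View pics/ee_top.png

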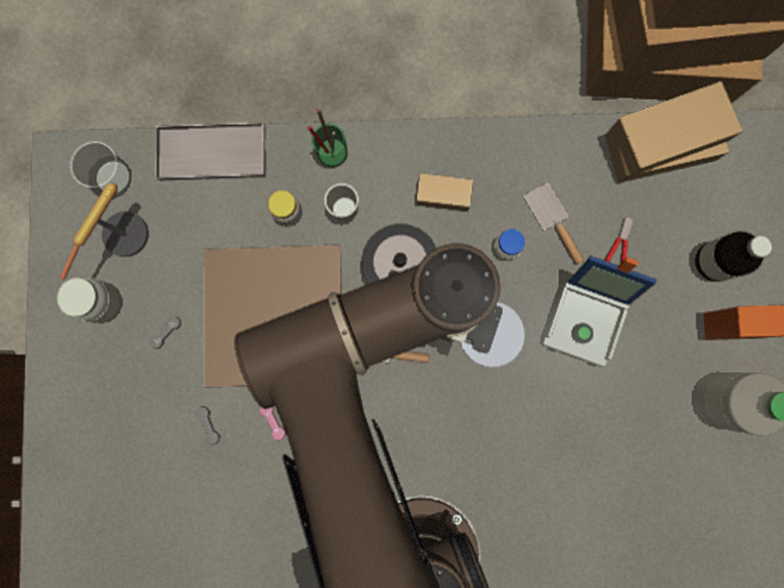

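View pics/ee_ct.png

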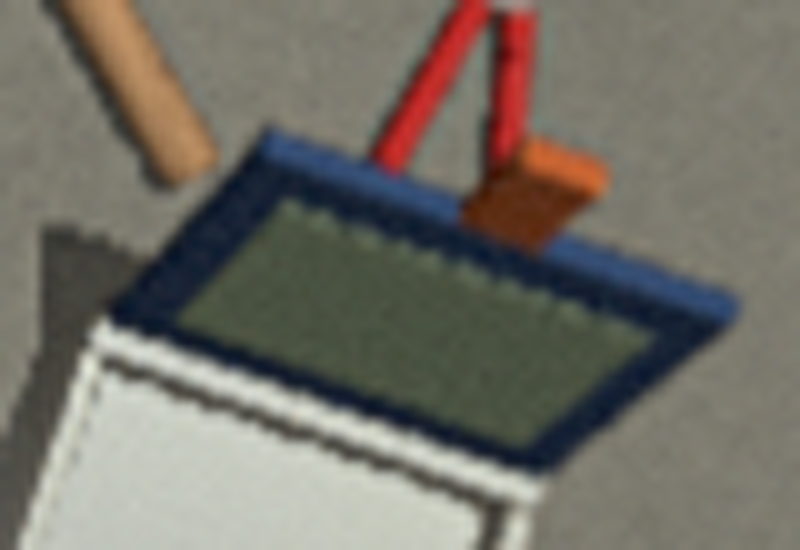

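```bash
python3 - <<'E'
from plant import bot
print(bot.close_job())
E
```

```text
the job is handed in; nothing more can be done
None
```

I finished the job and handed it in at about 125 s. All four castings are in the pot under the lid, the start button has been pressed, and the display stands at roughly 104–105 degrees.

**Lid:** I laid it on the tile with its centre about 1 mm from the measured tile centre. After the castings were in, I set it back on the pot. It seated at the expected height and looks level in both cameras.

**Castings:** All four were lying flat in the pot before I covered it. One copper casting was knocked aside during the run, so I measured it again before picking it up.

**Button:** I raised the display by its tab, then pressed the button to its stop at 41.7 mm with the pot covered. It was in view and standing free in the last pictures.

**Checks that failed or disagreed:**
- **First lid grasp:** It slipped off the knob. The fingertips turned out to be about 33 mm higher than the reported tool position. I measured this by touching the bench and corrected for it from then on.
- **Cameras:** The two views differed by 3–5 mm in x, and by about 9 mm at the timer, so I trusted the top view and touch.
- **Display angle:** Before the final nudge, estimates ran from 100 to 105 degrees. Afterwards touch gives about 105 and the top view about 104.

The last pictures show nothing else moved on the bench. The arm covered part of the brush and one grey look-alike in the top view, but the scene view shows both in place.

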